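Tighten the sprung slotted cover screw of a junction box

ROBOT

A 7-joint arm with a two-finger parallel gripper is mounted at the origin on a cart in front of the work surface, level with it; the furniture and walls round the work are solid. World frame = base frame: x ahead of the robot, y to its left, z up, the work surface at z = 0. Lengths are in m, angles in degrees, forces in N, time in s.
With the tool pointing down it reaches from about 0.425 to 0.95 m from the base axis. Payload 4.7 kg.
Tool frame: the origin (TCP) lies at the very end of the fingers, on their centre line; the grasp point (between the pads) lies 19 mm behind it (manip.grip_point_offset is the distance from the TCP to the grasp point, in m); y points along the fingers, z is the direction in which the jaws open and shut, and the axes are right-handed (so a half turn about y gives the same grasp; the last joint's range is limited). The gripper opens to 87 mm and grips with 3 to 60 N. Pads are 19 mm wide; open, the fingers measure 117 mm over their backs; the gripper's body (75 mm by 190 mm) begins 51 mm behind the grasp point.
Start: joints at [65.151, 26.849, -2.785, 87.806, 1.381, 65.374, -4.715], TCP at [0.266, -0.62, 0.223] pointing down, gripper open.
Joint ranges: [-148.3, 148.3], [-19.14, 114.17], [-79.39, 73.82], [5.75, 140.21], [-59.74, 239.74], [12.07, 113.84], [-152.46, 152.46]. Speed limits (degrees/s): [147.25, 147.25, 180, 180, 180, 180, 180].

INTERFACE

Orientations are given as [roll, pitch, yaw] about the fixed x, y, z axes, in that order (R = Rz(yaw) Ry(pitch) Rx(roll)).
In Python, from plant import manip, imaging gives the robot as it stands.
- The arm moves only by the tool move_arm, never from a script. Its argument "targets" is a list of rows, each an object with "xyz": the shift along the world's x, y, z in cm, a list of three; "twist": the turn about the world's z in degrees; "grip": the closure in counts, from 0 (fully open) to 255 (shut). A call has 1 to 20 rows; each row shifts and turns the commanded pose from where the row before left it; what a row does not reach is not made up. A row lasts 1/12 s, in which the tool goes at most 41.7 mm and 7.16 degrees, less where a joint would pass 70% of its speed; a pose out of reach is approached as far as the arm can. A call is refused whole if a number of a shift passes 4.17 or a number of a turn 7.16, either way. A call with a gripper value outside its range is refused whole. The fingers move at their own pace and stop on an object; "grip_force" is the grip in N (left out, the last holds). Time passes only in rows, so rows that do not move let the fingers close. It gives the time, the measured TCP pose, the force and the opening at its end, in the units of the state.
- manip.observe(): the state, without advancing time (a new reading comes with each control period).
- imaging.camera(name): name is "side" or "top"; returns a dict with "color" (480x640x3 uint8, red, green, blue), "depth" (480x640 float32, m along the optical axis (not along the pixel's ray), 0 where there is no reading), "fx", "fy", "cx", "cy" (pixels), "position" and "rotation" of the camera in the world. Camera axes: x right, y up, looking along -z (the intrinsics and any distortion apply to the point x, -y, -z); pixel columns grow to the right and rows downward; lengths in m; the calibration is good to about 2 mm. A picture is of the moment at which its call begins.
- manip.close_job(): hands the job in, once; it reports no verdict.
The state is a dict: "time": time; "qpos": joint angles; "joint_vel": joint speeds; "joint_efforts": joint torques, N m; "ee_pos": TCP position; "ee_rot": TCP orientation; "force": force on the tool from outside, world axes, zero at the start; "moment": the same for the moment, N m; "width": opening from 0.0 (shut) to 1.0 (fully open).
Only numpy, scipy, OpenCV 4.12 (cv2) and the standard library are available. Lean on these libraries where they do the work, as an engineer would, in place of code of your own. Each camera call takes 0.05 s, during which the arm holds its last target.

TASK

Take the flat screwdriver out of its stand and tighten the slotted screw in the middle of the junction box's cover: rotate the blade lightly on the sprung screw head until it drops fully into the slot, then turn clockwise just until the screw is snug. Never push the screw head down by more than about 2.5 mm and do not overtighten it (forced on a quarter radian past its stop is too far). Then stand the screwdriver upright in its stand again, handle resting on the block, without knocking over or shoving the things around.

Things in the scene. Friction and masses are not known exactly. Their poses are not given: they have to be found in the camera images.
- driver_handle (a point): Flat screwdriver, 0.1 kg, standing blade down in its stand: the middle of its black square handle, 24 x 24 mm across flats, reaching 30 mm below this point (the shoulder, which rests on the stand) and 26 mm above it (plus a 7 mm knob). z points up along the tool, x along the blade's width; x and y are square to the handle's flats. The blade's tip is 92 mm below this point.
- driver_tip (a point): The middle of the screwdriver blade's lower edge; same axes as driver_handle. The blade is 12 mm wide (along x) and 2 mm thick (along y), its ends are 6 mm from the tool's axis; the shank is 8 mm in diameter.
- stand_hole (a point): Driver stand: aluminium block 52 x 52 mm, 68 mm tall with a foot plate, fixed to the worktop. This point is the centre of its 16 mm square through hole, level with the block's top face; z up, x and y along the block's sides. With the screwdriver home, the handle's middle is 30 mm above this point.
- jbox: Junction box: grey box 82 (x) x 112 (y) x 49 mm with an aluminium cover, fixed to the worktop; origin under its centre, z up. In the middle of the cover a fixed collar, 22 mm inside and 28 mm outside diameter, its rim 60 mm above the worktop, surrounds the head of the slotted screw.
- screw_top (a point): Centre of the top of the steel screw head (20.8 mm diameter), 58 mm above the worktop when not pushed; goes down with the head but does not turn with it: its axes are the box's. A slot 3.6 mm wide, 4.5 mm deep with a flat floor runs straight across the head. Its direction is not given: when the screw is tight it lies within 0.6 rad of the box's x axis, to either side.
- press (a joint): How far the screw head is pushed down against its spring, m: 0 when free, stop at 0.006. The spring resists with 2 N at first and 2.5 N more for each mm. A blade pressing on the head beside the slot pushes it down; when the blade finds the slot the head springs back up round it.
- screw (a joint): Angle of the screw in its threaded insert, rad, growing clockwise seen from above; starts at -0.8 to -0.5, so the slot then lies that much further anticlockwise than when tight. Turns against about 0.08 N m of friction; at 0 it is tight and comes to a stop in the insert. It does not rise or sink as it turns.
- gasket (a joint): How far the tight screw and its insert are wound up together on the rubber gasket, rad, clockwise from above: 0 until the torque on the tight screw passes 0.13 N m, then 1.3 N m more for each rad. Springs back to 0 when the screw is let go; so the screw ends at its tight angle.
- sample_cup: Bystander: small sample cup with lid, 35 x 43 x 24 mm; origin under its centre.
- drop_bottle: Bystander: small round drop bottle, 30 mm in diameter, 78 mm tall; origin under its centre.
- beaker_100: Bystander: beaker 59 mm in diameter, 82 mm tall; origin under its centre.
There are look-alikes about, which are no part of the job. What is shaped like the part that bears driver_handle but purple or red is not meant.

How it is judged:
By the outcome, as a careful person would: the job done as asked, in the order asked, and still so for the second after the job is handed in, with the robot touching nothing.
It also fails if it takes over 72 s, if anything falls off the work surface, if the arm or the gripper's body presses on something with over 40 N, if the wrist force passes 120 N, or if a joint passes its speed limit or range.

## Working session

There is one attempt and no reset: what is moved stays moved. The work goes in short steps, Python scripts to look and compute and a tool call to move; the robot and the scene stay as the last step left them, time stands still between calls to the robot, and variables do not carry over. Pictures are saved under pics/ and viewed, and the job is handed in when it is done.

Besides the shell and the picture viewer there is one more tool, called by a JSON object that holds its "method" and its "body". move_arm: Moves the arm, as the interface text tells. Its arguments: {"type":"object","properties":{"targets":{"type":"array"},"grip_force":{"type":"number"}},"required":["targets"]}

```bash
ls; mkdir -p pics; python3 - <<'E'
from plant import manip, imaging
import cv2, numpy as np
print(manip.observe()); print(manip.grip_point_offset)
for n in ("side","top"):
    c=imaging.camera(n); cv2.imwrite(f"pics/{n}0.png",c["color"][:,:,::-1]); np.savez(f"pics/{n}0.npz",**c)
    print({k:v for k,v in c.items() if k not in("color","depth")})
E
```

```text
pics
{'time': 0.0, 'qpos': array([65.15038865, 26.89799425, -2.78416012, 87.87495559,  1.38357952,
       65.37449964, -4.71615649]), 'joint_vel': array([ 0.07157243, -0.04724515,  0.01713198, -0.0343961 ,  0.05065963,
        0.01346529,  0.0278824 ]), 'joint_efforts': array([ 4.08742362e-04, -5.07980061e+01, -8.06047395e-02, -2.36157525e+01,
       -6.13318873e-02,  3.80195130e-02,  1.89601365e-04]), 'ee_pos': array([ 0.26559848, -0.61988793,  0.22148224]), 'ee_rot': array([-9.01136075e+01, -6.76932646e-03, -1.56804077e+02]), 'force': array([-1.20667512,  0.26413057,  0.00778399]), 'moment': array([ 0.02194821,  0.07094545, -0.00965766]), 'width': 1.0021921015474413}
0.0187
{'fx': 615.7974939278048, 'fy': 615.7974939278048, 'cx': 310.11744116295586, 'cy': 230.9501021509398, 'position': array([0.52168476, 0.60674321, 0.45920885]), 'rotation': array([ 66.03525547,   0.4155152 , 179.82639874])}
{'fx': 437.9933919759527, 'fy': 437.9933919759527, 'cx': 317.25195640791645, 'cy': 240.48036094293298, 'position': array([ 0.37175003, -0.20500706,  0.92154128]), 'rotation': array([ 10.55930972,   2.04770571, -91.32476493])}
```

View pics/side0.png

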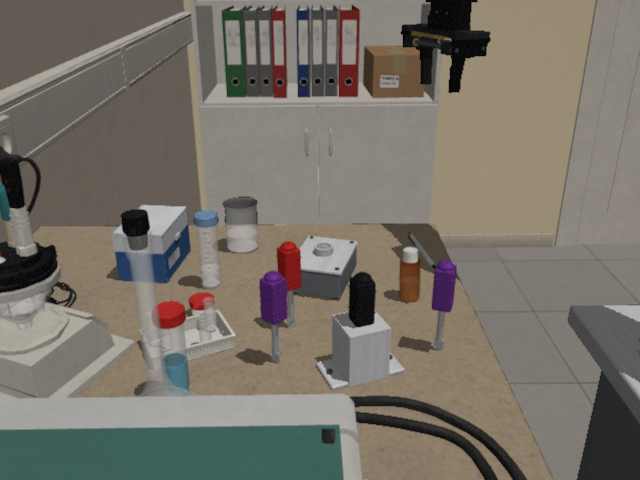

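View pics/top0.png

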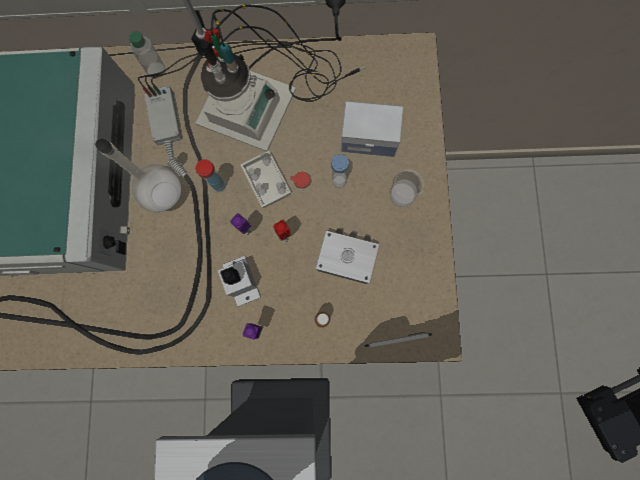

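The side picture shows the black handle in the stand (362,300) and the box with its collar at (324,249). In the top picture the handle is at (232,275) and the collar at (347,257). Purple and red look-alikes stand nearby. Next I'll zoom in and measure.

```bash
cat > h.py <<'E'
import numpy as np, cv2
from scipy.spatial.transform import Rotation as R
def load(f): return dict(np.load(f))
def rot(c): return R.from_euler('xyz',c['rotation'],degrees=True).as_matrix()
def px2w(c,u,v,d=None):
    u=np.asarray(u,float);v=np.asarray(v,float)
    if d is None: d=c['depth'][v.astype(int),u.astype(int)]
    p=np.stack([(u-c['cx'])/c['fx']*d,-(v-c['cy'])/c['fy']*d,-d*np.ones_like(u)],-1)
    return p@rot(c).T+c['position']
def ray_z(c,u,v,z):
    u=np.asarray(u,float);v=np.asarray(v,float)
    p=np.stack([(u-c['cx'])/c['fx'],-(v-c['cy'])/c['fy'],-np.ones_like(u)],-1)@rot(c).T
    t=(z-c['position'][2])/p[...,2]
    return c['position']+p*t[...,None]
def w2px(c,w):
    p=(np.asarray(w)-c['position'])@rot(c)
    return np.stack([c['cx']+c['fx']*p[...,0]/-p[...,2],c['cy']-c['fy']*p[...,1]/-p[...,2]],-1)
def crop(c,u0,v0,w,h,s,f):
    cv2.imwrite(f,cv2.resize(c['color'][v0:v0+h,u0:u0+w,::-1],None,fx=s,fy=s,interpolation=cv2.INTER_CUBIC))
def allw(c):
    v,u=np.mgrid[0:480,0:640]; return px2w(c,u,v,c['depth'])
E
python3 - <<'E'
from h import *
t=load('pics/top0.npz');s=load('pics/side0.npz')
crop(t,200,220,100,75,8,'pics/tA.png')
crop(t,305,220,80,65,10,'pics/tB.png')
for n,(u,v) in dict(handle=(232,275),stand=(245,283),collar=(347,257),cover=(330,262),bottle=(322,319),beaker=(403,190),purp=(252,330),red=(282,230),purp2=(240,224),cup=(302,180),table=(300,280)).items():
    print(n,px2w(t,u,v).round(4))
E
```

```text
handle [ 0.4609 -0.0223  0.127 ]
stand [ 0.4511 -0.0346  0.0679]
collar [ 0.4988 -0.2364  0.0547]
cover [ 0.4908 -0.2022  0.047 ]
bottle [ 0.3781 -0.184   0.0774]
beaker [ 0.6418 -0.3601  0.0282]
purp [ 0.3612 -0.059   0.1241]
red [ 0.5431 -0.1145  0.1237]
purp2 [ 0.5576 -0.0349  0.121 ]
cup [ 0.6727 -0.1471  0.024 ]
table [ 4.607e-01 -1.377e-01  1.000e-04]
```

View pics/tA.png

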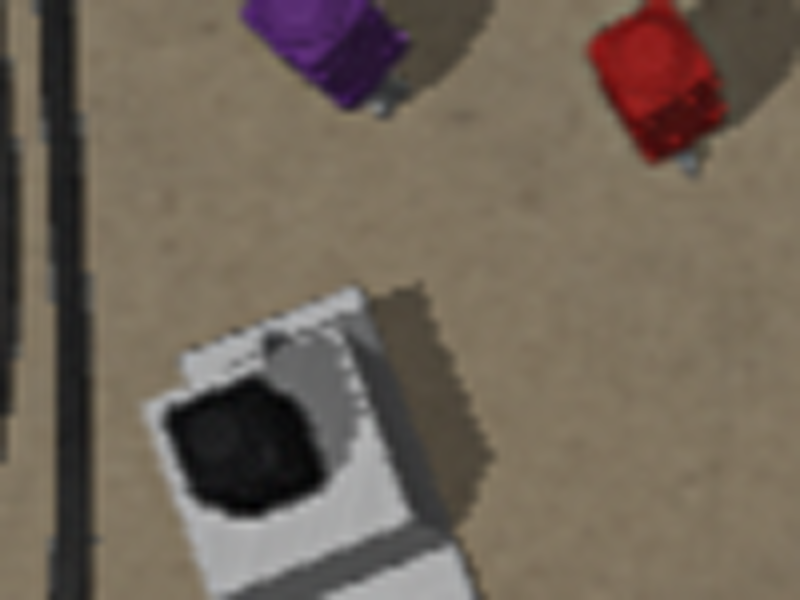

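View pics/tB.png

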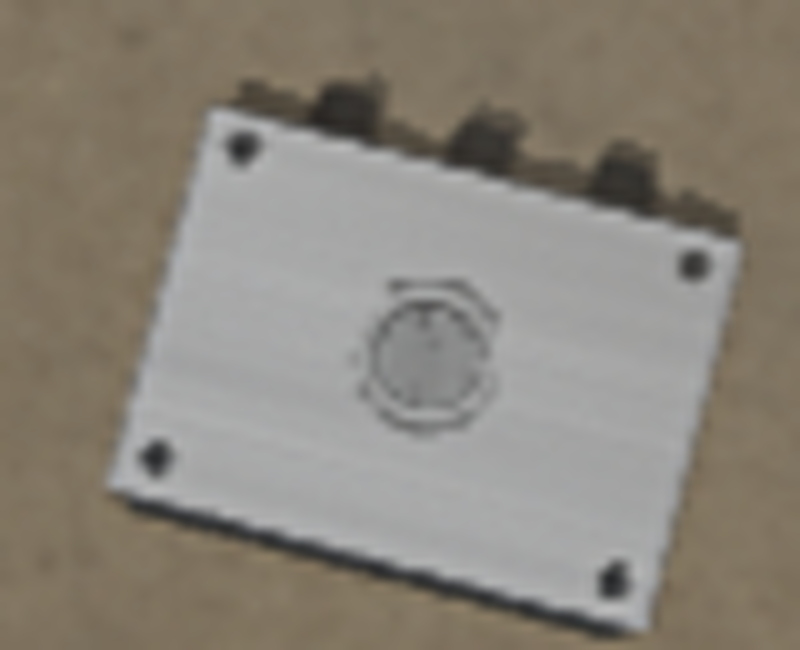

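```bash
python3 - <<'E'
from h import *
t=load('pics/top0.npz');s=load('pics/side0.npz')
crop(s,310,260,100,130,6,'pics/sA.png')
crop(s,285,230,80,70,9,'pics/sB.png')
W=allw(t); np.set_printoptions(linewidth=220)
print((W[250:264,340:356,2]*1000).round(1))
W=allw(s)
print((W[240:258,312:336,2]*1000).round(1))
E
```

```text
[[ 50.2  51.2  48.6  58.1  62.2  64.1  54.3  53.7  54.2  55.5  60.   59.1  61.1  48.4 921.5  49.6]
 [ 47.8  48.5  59.6  57.5  54.8  57.7  58.7  53.5  55.   58.5  57.3  54.7  58.8  60.6  48.2  50.5]
 [ 51.8  61.4  59.5  57.7  56.   58.4  60.   53.6  57.4  56.5  57.6  59.1  56.5  61.1  50.2  47.8]
 [ 48.1  61.5  58.5  56.3  58.6  58.5  57.5  54.4  53.1  56.8  58.9  58.9  59.1  60.7  59.8  48.1]
 [ 49.9  57.3  62.8  56.1  58.8  56.8  57.6  51.3  54.4  59.2  57.4  58.8  59.5  61.5  59.   50.4]
 [ 48.4  58.2  47.7  58.9  56.   57.7  58.8  55.9  53.2  57.4  60.5  56.2  59.9  57.6  59.2  45.7]
 [ 49.2  59.   59.7  58.1  57.8  56.3  60.2  51.9  51.9  57.8  56.8  56.7  59.2  58.4  60.5  50.7]
 [ 48.4  57.   59.7  56.4  59.2  57.2  60.6  54.7  54.3  61.9  58.3  56.6  59.4  60.5  58.3  50.3]
 [ 48.1  57.4  58.   55.8  58.7  56.5  59.2  55.   50.4  58.8  59.2  57.9  52.2  61.5  60.7  48.5]
 [ 46.3  47.6  60.   59.7  58.1  57.8  56.6  51.5  54.9  57.8  59.   54.4  60.1  57.2  49.1  48. ]
 [ 47.7  47.9  55.7  58.5  58.8  57.1  57.6  53.3  54.5  60.9  59.7  61.4  57.1  49.9  48.3  51.9]
 [ 52.   49
[... 1801 characters left out ...]
5.7 56.2 55.3 55.5 57.1 56.  57.2 57.7 56.1 53.7 54.4 54.6 53.1 52.  49.3 49.7 49.9]
 [50.2 49.7 49.3 49.4 52.9 52.7 51.8 54.2 53.9 54.7 53.5 53.7 54.5 53.6 55.  53.9 55.3 54.3 53.6 51.7 51.1 51.5 50.  49.3]
 [49.  49.5 50.1 50.4 49.2 50.6 50.  52.9 54.1 54.8 51.9 53.1 52.6 53.1 51.9 51.2 51.4 51.5 51.5 49.7 49.7 50.4 48.9 49.8]
 [49.8 51.3 48.9 49.9 48.9 48.8 51.2 52.8 51.1 51.1 52.6 50.9 50.6 51.9 49.9 51.7 49.1 51.4 48.2 48.8 50.9 50.5 48.8 50.4]
 [49.6 49.8 50.4 49.8 50.4 49.9 49.4 50.6 49.4 49.1 49.5 49.7 50.7 49.  49.6 49.7 49.9 49.8 48.7 50.1 50.  50.2 49.2 49.9]
 [50.  50.6 49.7 48.9 50.7 49.7 50.  49.5 49.8 49.7 49.9 49.5 48.8 49.5 50.2 50.2 47.9 49.6 49.2 50.3 49.9 50.4 49.8 50.8]]
```

View pics/sA.png

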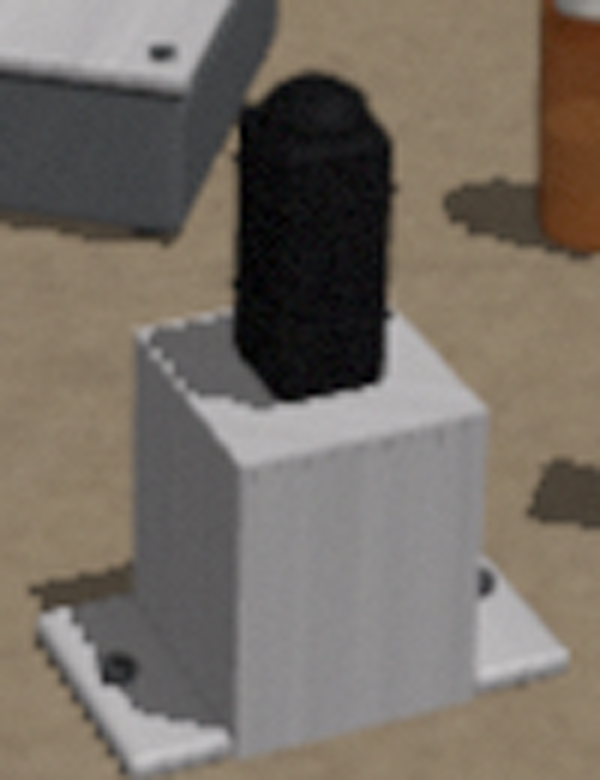

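View pics/sB.png

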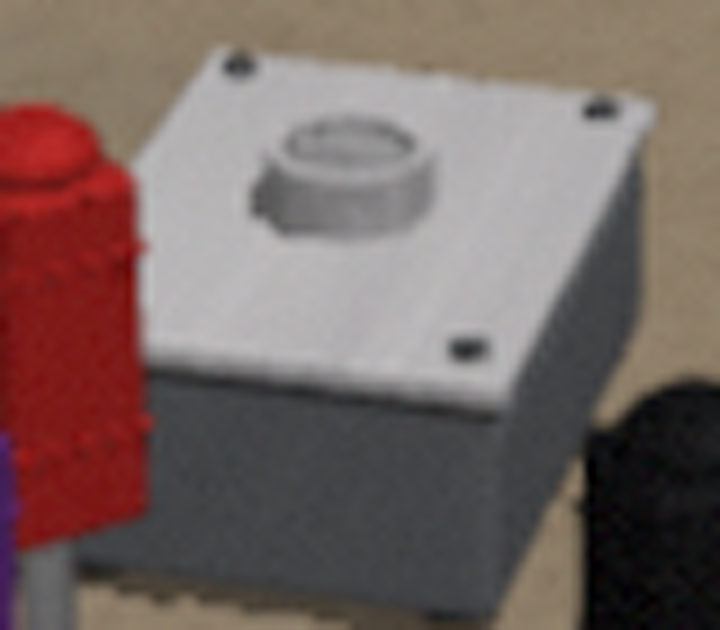

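The top camera's depth image shows the slot directly: columns 347–348, about 4.5 mm lower than the head, running nearly along world x. I'll average several frames and fit the slot, collar, box, stand and handle.

```bash
python3 - <<'E'
from plant import imaging
from h import *
for n in ("top","side"):
    cs=[imaging.camera(n) for _ in range(8)]
    D=np.stack([c['depth'] for c in cs]); c=cs[0]
    c['color']=np.mean([x['color'] for x in cs],0)
    c['depth']=np.median(D,0); c['std']=D.std(0)
    np.savez(f'pics/{n}avg.npz',**c)
    print(n,np.median(c['std']))
E
cat > fit.py <<'E'
from h import *
from scipy.optimize import minimize, least_squares
t=load('pics/topavg.npz')
np.set_printoptions(linewidth=220,suppress=True)
W=allw(t)
print((W[248:265,338:358,2]*1000).round(0).astype(int))
# box corners subpixel, white mask edges
g=cv2.cvtColor(t['color'].astype(np.uint8),cv2.COLOR_RGB2GRAY).astype(float)
def soft_poly(poly):
    S=8; u0,v0=poly.min(0).astype(int)-4; u1,v1=poly.max(0).astype(int)+5
    m=np.zeros(((v1-v0)*S,(u1-u0)*S),np.uint8)
    q=((poly-[u0,v0]+0.5)*S-0.5)
    cv2.fillPoly(m,[np.round(q*16).astype(np.int32)],255,shift=4)
    return (u0,v0,u1,v1),cv2.resize(m,(u1-u0,v1-v0),interpolation=cv2.INTER_AREA)/255.
# box cover via depth? use intensity edges: corner guess
cg=np.array([[210,108],[742,240],[650,632],[108,488]])/10+[305,220]-0.45
P=ray_z(t,cg[:,0],cg[:,1],0.049); print('corners',P.round(4)); print('side lens',np.linalg.norm(P-np.roll(P,-1,0),axis=1), 'centre',P.mean(0))
def rect(p,a,b,z):
    x,y,th=p; R2=np.array([[np.cos(th),-np.sin(th)],[np.sin(th),np.cos(th)]])
    q=np.array([[a,b],[a,-b],[-a,-b],[-a,b]])@R2.T+[x,y]
    return np.c_[q,np.full(4,z)]
# edge-gradient maximisation on cover outline
gb=cv2.GaussianBlur(g,(0,0),0.7)
gx=cv2.Sobel(gb,cv2.CV_64F,1,0);gy=cv2.Sobel(gb,cv2.CV_64F,0,1);gm=np.hypot(gx,gy)
def edgescore(P3):
    s=0
    for i in range(len(P3)):
        k=np.linspace(0.08,0.92,60)[:,None]
        L=P3[i]*(1-k)+P3[(i+1)%len(P3)]*k
        uv=w2px(t,L).astype(np.float32)
        s+=cv2.remap(gm.astype(np.float32),uv[None,:,0],uv[None,:,1],cv2.INTER_CUBIC).mean()
    return s
def opt(f,p0,sc):
    r=minimize(lambda q:-f(p0+q*sc),np.zeros(len(p0)),method='Nelder-Mead',options=dict(initial_simplex=np.vstack([np.zeros(len(p0)),np.eye(len(p0))]),xatol=1e-3,fatol=1e-4,maxiter=2000))
    return p0+r.x*sc,-r.fun
e=P[0]-P[3]; th0=np.arctan2(e[1],e[0])
b,sc=opt(lambda p:edgescore(rect(p,.041,.056,.049)),np.array([*P.mean(0)[:2],th0]),np.array([.002,.002,.02]))
print('box',b,'deg',np.degrees(b[2]),sc)
def circ(x,y,r,z,n=120):
    a=np.linspace(0,2*np.pi,n); return np.c_[x+r*np.cos(a),y+r*np.sin(a),np.full(n,z)]
# slot model fit on depth
vv,uu=np.mgrid[246:268,334:362]
def render(p):
    x,y,th=p; S=5
    o=(np.arange(S)+.5)/S-.5
    acc=[]
    for du in o:
        for dv in o:
            # top-down model, ray hit at approx z
            q=ray_z(t,uu+du,vv+dv,0.058)[...,:2]-[x,y]
            r=np.hypot(q[...,0],q[...,1])
            q6=ray_z(t,uu+du,vv+dv,0.060)[...,:2]-[x,y]; r6=np.hypot(q6[...,0],q6[...,1])
            perp=-q[...,0]*np.sin(th)+q[...,1]*np.cos(th)
            z=np.where((r6<.014)&(r6>.011),.060,np.where(r6>=.014,.049,np.where(abs(perp)<.0018,.0535,.058)))
            acc.append(z)
    return np.mean(acc,0)
Z=W[246:268,334:362,2]
def res(p):
    d=render(p)-Z; 
    x,y=p[:2]; q=ray_z(t,uu,vv,.058)[...,:2]-[x,y]; r=np.hypot(q[...,0],q[...,1])
    return np.minimum(abs(d),.004)**2
best=None
for th in np.radians(np.arange(-40,41,10)):
    p,s=opt(lambda p:-res(p).sum()*1e6,np.array([.4988,-.2364,th]),np.array([.001,.001,.1]))
    if best is None or s>best[1]: best=(p,s)
    print(p,np.degrees(p[2]),s)
np.save('slot.npy',best[0]); np.save('box.npy',b)
E
python3 fit.py
```

```text
top 0.0018618832
side 0.0028088726
[[49 48 49 48 48 50 49 48 49 49 59 49 47 48 49 49 49 47 49 50]
 [49 49 50 49 49 49 59 60 60 59 59 59 59 60 49 48 49 48 48 49]
 [50 48 49 49 48 60 59 59 56 54 53 57 59 59 59 49 49 50 49 49]
 [49 48 49 48 60 60 55 59 58 55 54 59 57 58 59 60 48 49 49 48]
 [49 50 49 60 60 56 57 59 58 53 53 58 58 59 58 60 49 49 49 49]
 [48 49 48 59 59 57 57 58 59 53 53 57 58 58 57 60 61 48 48 49]
 [49 49 48 60 61 58 58 59 57 53 53 59 57 58 58 60 59 48 49 49]
 [48 49 48 61 49 59 57 57 58 54 54 58 58 58 57 58 61 48 47 50]
 [48 49 49 60 59 58 57 56 58 53 54 57 57 57 58 60 59 48 48 50]
 [49 49 49 60 59 58 58 58 57 53 53 57 59 57 58 60 60 49 49 49]
 [48 49 48 58 59 54 58 58 58 54 54 57 57 57 53 59 60 48 49 49]
 [48 49 50 50 59 59 57 58 58 53 53 57 58 58 60 60 48 47 49 49]
 [48 49 49 50 55 61 60 53 57 53 54 57 61 59 59 49 50 49 48 49]
 [50 49 49 49 49 53 60 62 59 60 60 59 60 60 51 48 49 49 49 48]
 [50 50 49 49 49 48 48 53 58 60 60 57 54 48 49 49 48 48 49 48]
 [49 49 48 49 48 48 50 48 49 49 49 49 48 49 48 48 48 49 48 49]
 [49 49 48 49 49 49 49 49 49 48 49 49 48 49 48 49 49 48 4
[... 295 characters left out ...]
2158203125
[ 0.50145324 -0.23702765 -0.02861438] -1.6394829274802847 -634.4342444899493
[ 0.50135216 -0.23703818 -0.0465935 ] -2.6696107567458354 -645.2449759572193
[ 0.50152477 -0.23711509 -0.02449617] -1.4035269762074387 -648.1187853499596
[ 0.50146176 -0.23704955 -0.04574912] -2.6212315197722877 -639.5424243948011
[ 0.50135122 -0.23703539 -0.08772232] -5.026118449773903 -653.1394681842689
[ 0.50155024 -0.2371245  -0.04577361] -2.622634816178567 -648.8218909784412
[ 0.5014665  -0.23704871 -0.04372781] -2.505418790394544 -637.1949976487813
[ 0.50144673 -0.2370212  -0.03431901] -1.9663343571673024 -638.8478483550482
[ 0.50152074 -0.23709982 -0.04396138] -2.5188017138077847 -647.2898302633866
```

The screw is at (0.5015, −0.2370) and the box centre fit agrees within 0.5 mm. The slot lies at about −2° in the world and the box yaw is −16.6°, so the slot is +0.25 rad from box x, which fits the spec. Now the handle and stand.

```bash
cat > fith.py <<'E'
from h import *
from scipy.optimize import minimize
np.set_printoptions(linewidth=200,suppress=True)
t=load('pics/topavg.npz');s=load('pics/sideavg.npz')
def hull(c,p,z0=.068,z1=.124):
    x,y,th=p; a=.012; R2=np.array([[np.cos(th),-np.sin(th)],[np.sin(th),np.cos(th)]])
    q=np.array([[a,a],[a,-a],[-a,-a],[-a,a]])@R2.T+[x,y]
    an=np.linspace(0,2*np.pi,24)
    P=np.vstack([np.c_[q,np.full(4,z0)],np.c_[q,np.full(4,z1)],
      np.c_[x+.0085*np.cos(an),y+.0085*np.sin(an),np.full(24,.128)]])
    return cv2.convexHull(w2px(c,P).astype(np.float32))[:,0]
def soft(poly,box,S=8):
    u0,v0,u1,v1=box
    m=np.zeros(((v1-v0)*S,(u1-u0)*S),np.uint8)
    q=((poly-[u0,v0]+0.5)*S-0.5)
    cv2.fillPoly(m,[np.round(q*16).astype(np.int32)],255,shift=4)
    return cv2.resize(m,(u1-u0,v1-v0),interpolation=cv2.INTER_AREA)/255.
def obs(c,box,lo,hi):
    u0,v0,u1,v1=box
    g=c['color'][v0:v1,u0:u1].max(2); return np.clip((hi-g)/(hi-lo),0,1)
bt=(214,260,250,292); bs=(340,266,384,334)
ot=obs(t,bt,30,150); os_=obs(s,bs,30,140)
ot[ot<.6]*=1
def cost(p,w=(1,1)):
    return w[0]*np.minimum(abs(soft(hull(t,p),bt)-ot),1).__pow__(2).sum()+w[1]*(abs(soft(hull(s,p),bs)-os_)**2).sum()
def run(w):
    best=None
    for th in np.radians([-10,0,10,20,30,40,50,60]):
        p0=np.array([.455,-.022,th]);sc=np.array([.003,.003,.15])
        r=minimize(lambda q:cost(p0+q*sc,w),np.zeros(3),method='Nelder-Mead',options=dict(initial_simplex=np.vstack([np.zeros(3),np.eye(3)]),xatol=1e-3,fatol=1e-3))
        if best is None or r.fun<best[1]: best=(p0+r.x*sc,r.fun)
    return best
for w in ((1,0),(0,1),(1,1)):
    p,f=run(w); print(w,p,np.degrees(p[2])%90,f)
    if w==(1,1):
        for c,n,b in((t,'top',bt),(s,'side',bs)):
            S=10;u0,v0,u1,v1=b
            im=cv2.resize(c['color'][v0:v1,u0:u1,::-1].astype(np.uint8),None,fx=S,fy=S,interpolation=cv2.INTER_NEAREST)
            q=((hull(c,p)-[u0,v0]+.5)*S).astype(int); cv2.polylines(im,[q],True,(0,255,0),1); cv2.imwrite(f'pics/fit_{n}.png',im)
        ims=[cv2.imread(f'pics/fit_{n}.png') for n in('top','side')]
        H=max(i.shape[0] for i in ims)
        out=np.hstack([cv2.copyMakeBorder(i,0,H-i.shape[0],0,0,cv2.BORDER_CONSTANT) for i in ims]); out=cv2.resize(out,None,fx=.85,fy=.85); cv2.imwrite('pics/fit.png',out)
# stand top face corners, side view crop scale6 origin 310,260
cs=np.array([[135,330],[240,465],[488,410]])/6+[310,260]-.4
P=ray_z(s,cs[:,0],cs[:,1],.068);print('stand corners',P,np.linalg.norm(np.diff(P,axis=0),axis=1)); e=P[2]-P[1];print('yaw',np.degrees(np.arctan2(e[1],e[0])),'centre',(P[0]+P[2])/2)
ct=np.array([[150,405],[205,600-3],[410,520]])/8+[200,220]-.4
P=ray_z(t,ct[:,0],ct[:,1],.068);print('stand top cam',P)
E
python3 fith.py
```

```text
(1, 0) [ 0.46328581 -0.01331021  0.33655978] 19.283455043652197 89.38238558712395
(0, 1) [ 0.46322416 -0.01326166  0.20455929] 11.72038403275091 146.91075178094246
(1, 1) [ 0.46324891 -0.01332733  0.20051466] 11.488643848222889 240.91496660332558
stand corners [[ 0.49628076 -0.02630026  0.068     ]
 [ 0.47828625  0.02174669  0.068     ]
 [ 0.42951785  0.00367467  0.068     ]] [0.05130607 0.05200918]
yaw -159.6668901968209 centre [ 0.46289931 -0.0113128   0.068     ]
stand top cam [[ 0.47770726  0.01855812  0.068     ]
 [ 0.43019287  0.00413539  0.068     ]
 [ 0.44766264 -0.04612859  0.068     ]]
```

View pics/fit.png

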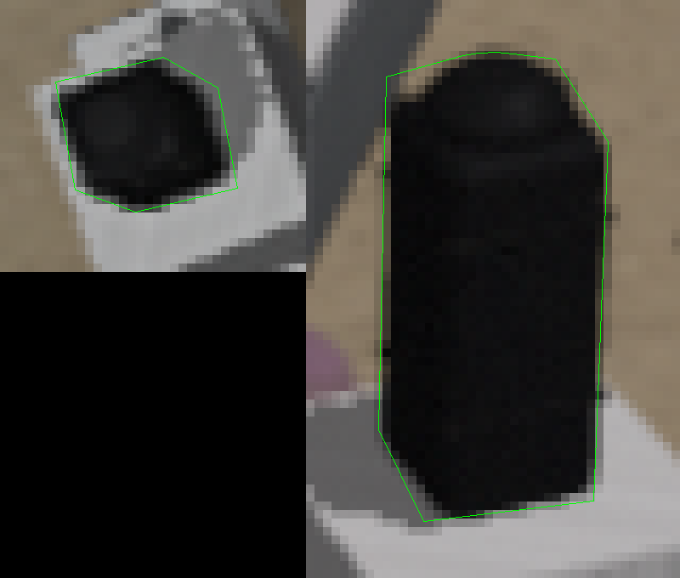

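```bash
python3 - <<'E'
from h import *
s=load('pics/sideavg.npz');t=load('pics/topavg.npz')
q=np.array([[390,430],[438,512],[455,515],[580,491],[594,482]])/8.5; q=q+[340-36,266]-.5
P=ray_z(s,q[:,0],q[:,1],.068);print(P)
d=np.diff(P,axis=0);print(np.linalg.norm(d,axis=1),np.degrees(np.arctan2(d[:,1],d[:,0])))
# depth-based: handle side-face points from side cam, normals
W=allw(s);m=(s['color'].max(2)<40);m[:, :342]=0;m[:,382:]=0;m[:270]=0;m[332:]=0
pts=W[m];pts=pts[(pts[:,2]>.075)&(pts[:,2]<.118)]
print(len(pts)); 
from scipy.optimize import minimize
# align in rotated frame: fit front square surface
def f(p):
    x,y,th=p; c,s_=np.cos(th),np.sin(th); q=pts[:,:2]-[x,y]; a=q[:,0]*c+q[:,1]*s_; b=-q[:,0]*s_+q[:,1]*c
    d=np.maximum(abs(a),abs(b))-.012
    return np.minimum(abs(d),.003).mean()*1e3
for th in range(0,90,5):
    r=minimize(lambda q:f([.4632+q[0]*.002,-.0133+q[1]*.002,np.radians(th)]),[0,0],method='Nelder-Mead'); print(th,r.x*.002+[.4632,-.0133],r.fun)
# top: handle top contour in top camera
W=allw(t);m=(t['color'].max(2)<60);m[:,:214]=0;m[:,250:]=0;m[:260]=0;m[292:]=0
uv=np.argwhere(m)[:,::-1].astype(np.float32); print(cv2.minAreaRect(uv), len(uv))
print((W[262:288,216:246,2]*1000).astype(int))
E
```

```text
[[ 0.47580979 -0.02265253  0.068     ]
 [ 0.47054894 -0.00154735  0.068     ]
 [ 0.46828427 -0.0007665   0.068     ]
 [ 0.45068686 -0.00654056  0.068     ]
 [ 0.44854462 -0.0087933   0.068     ]]
[0.02175098 0.00239551 0.01852049 0.0031087 ] [ 103.99676789  160.97597696 -161.83432316 -133.55976088]
797
0 [ 0.46307527 -0.01041709] 1.3415208112570143
5 [ 0.46283334 -0.01085755] 1.1319387274283088
10 [ 0.46266652 -0.01105441] 0.8757098068350905
15 [ 0.46250619 -0.01129561] 0.5462564944407383
20 [ 0.46259238 -0.01131456] 0.2934048493721516
25 [ 0.46264602 -0.011295  ] 0.4263459318279668
30 [ 0.46273258 -0.01132093] 0.7377192524677915
35 [ 0.46280933 -0.01126412] 1.0407386172591842
40 [ 0.46307425 -0.01086494] 1.2806742966914646
45 [ 0.46313079 -0.01055754] 1.4576791291837758
50 [ 0.46321796 -0.01005743] 1.573561634042387
55 [ 0.46329562 -0.00980009] 1.6487973159246654
60 [ 0.46359816 -0.00983994] 1.6944689571460783
65 [ 0.46201523 -0.01131871] 1.7787234086985944
70 [ 0.46310808 -0.00934489] 1.696030668948923
75 [ 0.46315529 -0.0097043 ] 1.659254350142608
80 [ 0.46313702 -0.00994805] 1.58
[... 2719 characters left out ...]
112 107 103 100  94  90
   87  83  78  74  67  67  68  66  66  67  68  67]
 [  0   0   0   0   0  -1  -1  67  67 112  67 104 102  97  93  90  84  81
   76  72  67  68  67  68  67  67  67  66  68  67]
 [ -1   0   0   0  -1   0   0  67  67  67  67  68  68  84  83  78  74  67
   67  67  67  67  67  67  67  68  67  66  67  67]
 [  0   0   0  -1  -1   0   0  67  67  68  67  68  68  67  67  67  67  67
   67  67  67  67  67  67  68  66  67  67  67  67]
 [  0   0   0   0   0   0   0   0  67  67  68  67  67  67  68  68  68  67
   67  67  67  68  68  67  67  67  66  67  68  66]
 [  0  -1   0  -1  -1   0  -1   0  68  67  66  66  67  66  67  68  67  67
   68  66  67  67  68  67  67  68  67  67  68  67]]
```

```bash
python3 - <<'E'
from h import *
from scipy.optimize import minimize
t=load('pics/topavg.npz');s=load('pics/sideavg.npz')
for n,c in(('top',t),('side',s)):
    W=allw(c)
    x,y,z=W[...,0],W[...,1],W[...,2]
    m=(abs(x-.463)<.045)&(abs(y+.012)<.045)&(z>.0645)&(z<.071)&(c['color'].max(2)>70)
    q=W[m][:,:2]
    # fit square outline: maximise inside fraction w/ tight: use minAreaRect on depth-plane-reprojected
    ij=np.argwhere(m); P=ray_z(c,ij[:,1],ij[:,0],.068)[:,:2]
    r=cv2.minAreaRect((P*1000).astype(np.float32)); print(n,'stand',len(P),r)
    k=(abs(x-.463)<.012)&(abs(y+.012)<.012)&(z>.127)
    ij=np.argwhere(k);P=ray_z(c,ij[:,1],ij[:,0],.128)[:,:2]; print(' knob n',k.sum(),P.mean(0),np.ptp(P,axis=0))
    m=(abs(x-.5015)<.018)&(abs(y+.237)<.018)&(z>.0525)
    ij=np.argwhere(m);P=ray_z(c,ij[:,1],ij[:,0],.060)[:,:2]; print(' collar',m.sum(),P.mean(0),(P.max(0)+P.min(0))/2,np.ptp(P,axis=0))
E
```

```text
top stand 436 ((462.8097839355469, -13.23318099975586), (52.33768844604492, 52.24275588989258), 20.483196258544922)
 knob n 87 [ 0.46293552 -0.01262731] [0.01853539 0.01846688]
 collar 165 [ 0.50144318 -0.23715341] [ 0.50198152 -0.23727316] [0.02818589 0.02609928]
side stand 821 ((462.6357421875, -9.083740234375), (54.52910232543945, 57.85676193237305), 20.422426223754883)
 knob n 134 [ 0.46269358 -0.0106086 ] [0.01960458 0.02166492]
 collar 213 [ 0.50159643 -0.22854786] [ 0.50112629 -0.22842264] [0.02738935 0.04199447]
```

```bash
python3 - <<'E'
from h import *
t=load('pics/topavg.npz');s=load('pics/sideavg.npz')
for c in(t,s):
    W=allw(c).reshape(-1,3)[c['depth'].ravel()>0]
    W=W[(W[:,2]>.135)&(W[:,2]<.6)&(W[:,0]>.2)&(W[:,0]<.75)&(abs(W[:,1])<.3)]
    g=np.round(W[:,:2]/.04).astype(int)
    for k in np.unique(g,axis=0): 
        m=(g==k).all(1); print((k*.04).round(2),m.sum(),W[m][:,2].max().round(3),end=' | ')
    print()
E
```

```text
[0.48 0.24] 160 0.162 | [0.48 0.28] 180 0.162 | [0.52 0.24] 549 0.162 | [0.52 0.28] 493 0.171 | [0.56 0.24] 529 0.162 | [0.56 0.28] 472 0.165 | [0.6  0.24] 500 0.162 | [0.6  0.28] 473 0.165 | [0.64 0.16] 484 0.277 | [0.64 0.24] 473 0.163 | [0.64 0.28] 459 0.165 | [0.68 0.16] 146 0.277 | [0.68 0.24] 467 0.162 | [0.68 0.28] 441 0.165 | [0.72 0.24] 353 0.162 | [0.72 0.28] 436 0.165 | [0.76 0.24] 104 0.162 | [0.76 0.28] 103 0.165 | 
[0.48 0.24] 277 0.162 | [0.48 0.28] 601 0.163 | [0.52 0.24] 1187 0.163 | [0.52 0.28] 2301 0.171 | [0.56 0.24] 1176 0.163 | [0.56 0.28] 2293 0.165 | [0.6  0.24] 1162 0.163 | [0.6  0.28] 2284 0.165 | [0.64 0.16] 2560 0.278 | [0.64 0.24] 1139 0.163 | [0.64 0.28] 2293 0.166 | [0.68 0.16] 1256 0.277 | [0.68 0.24] 1116 0.163 | [0.68 0.28] 2272 0.165 | [0.72 0.24] 1109 0.163 | [0.72 0.28] 1878 0.165 | [0.76 0.24] 215 0.162 | [0.76 0.28] 21 0.162 |
```

{"method": "move_arm", "body": {"targets": [{"xyz": [1.5,3,-0.2],"twist": -0.27},{"xyz": [1.5,3,-0.2],"twist": -0.27},{"xyz": [1.5,3,-0.2],"twist": -0.27},{"xyz": [1.5,3,-0.2],"twist": -0.27},{"xyz": [1.5,3,-0.2],"twist": -0.27},{"xyz": [1.5,3,-0.2],"twist": -0.27},{"xyz": [1.5,3,-0.2],"twist": -0.27},{"xyz": [1.5,3,-0.2],"twist": -0.27},{"xyz": [1.5,3,-0.2],"twist": -0.27},{"xyz": [1.5,3,-0.2],"twist": -0.27},{"xyz": [0.47,3,0]},{"xyz": [0.47,3,0]},{"xyz": [0.47,3,0]},{"xyz": [0.47,3,0]},{"xyz": [0.47,3,0]},{"xyz": [0.47,3,0]},{"xyz": [0.47,3,0]},{"xyz": [0.47,3,0]},{"xyz": [0.47,2.2,0]},{"xyz": [0.47,1.6,0]}], "grip_force": 25}}

```text
validation failed for argument at $.ta...
```

{"method": "move_arm", "body": {"targets": [{"xyz": [1.5,3,-0.2],"twist": -0.27,"grip": 0},{"xyz": [1.5,3,-0.2],"twist": -0.27,"grip": 0},{"xyz": [1.5,3,-0.2],"twist": -0.27,"grip": 0},{"xyz": [1.5,3,-0.2],"twist": -0.27,"grip": 0},{"xyz": [1.5,3,-0.2],"twist": -0.27,"grip": 0},{"xyz": [1.5,3,-0.2],"twist": -0.27,"grip": 0},{"xyz": [1.5,3,-0.2],"twist": -0.27,"grip": 0},{"xyz": [1.5,3,-0.2],"twist": -0.27,"grip": 0},{"xyz": [1.5,3,-0.2],"twist": -0.27,"grip": 0},{"xyz": [1.5,3,-0.2],"twist": -0.27,"grip": 0},{"xyz": [0.47,3,0],"twist": 0,"grip": 0},{"xyz": [0.47,3,0],"twist": 0,"grip": 0},{"xyz": [0.47,3,0],"twist": 0,"grip": 0},{"xyz": [0.47,3,0],"twist": 0,"grip": 0},{"xyz": [0.47,3,0],"twist": 0,"grip": 0},{"xyz": [0.47,3,0],"twist": 0,"grip": 0},{"xyz": [0.47,3,0],"twist": 0,"grip": 0},{"xyz": [0.47,3,0],"twist": 0,"grip": 0},{"xyz": [0.47,2.2,0],"twist": 0,"grip": 0},{"xyz": [0.47,1.6,0],"twist": 0,"grip": 0}], "grip_force": 25}}

```text
time: 2.57
ee_pos: [0.463, -0.0398, 0.203]
ee_rot: [-90.0, 0.1, -159.3]
force: [-0.4, -0.7, 1.0]
width: 1.001
```

{"method": "move_arm", "body": {"targets": [{"xyz": [0,1.5,0],"twist": 0,"grip": 0},{"xyz": [0,1.25,-1],"twist": 0,"grip": 0},{"xyz": [0,0,-2.0],"twist": 0,"grip": 0},{"xyz": [0,0,-2.0],"twist": 0,"grip": 0},{"xyz": [0,0,-1],"twist": 0,"grip": 0},{"xyz": [0,0,0],"twist": 0,"grip": 0},{"xyz": [0,0,0],"twist": 0,"grip": 0}]}}

```text
time: 3.15
ee_pos: [0.4629, -0.0151, 0.1426]
ee_rot: [-90.0, -0.0, -159.5]
force: [0.1, 0.1, -0.4]
width: 0.997
```

```bash
python3 - <<'E'
from plant import manip, imaging
from h import *
o=manip.observe();print(o['ee_pos'],o['ee_rot'],o['force'],o['moment'],o['qpos'])
c=imaging.camera('side');np.savez('pics/side1.npz',**c);crop(c,290,200,150,120,5,'pics/s1.png')
c=imaging.camera('top');np.savez('pics/top1.npz',**c);cv2.imwrite('pics/t1.png',c['color'][:,:,::-1])
E
```

```text
[ 0.46294824 -0.0150576   0.14264383] [-9.00122632e+01 -1.92190907e-02 -1.59523685e+02] [ 0.14304221  0.07741018 -0.3598636 ] [-0.00604293 -0.05723544  0.04514298] [ 16.03434095  14.25242751 -22.35801847 119.61625632   7.29773844
  47.41774372 -80.17875465]
```

View pics/s1.png

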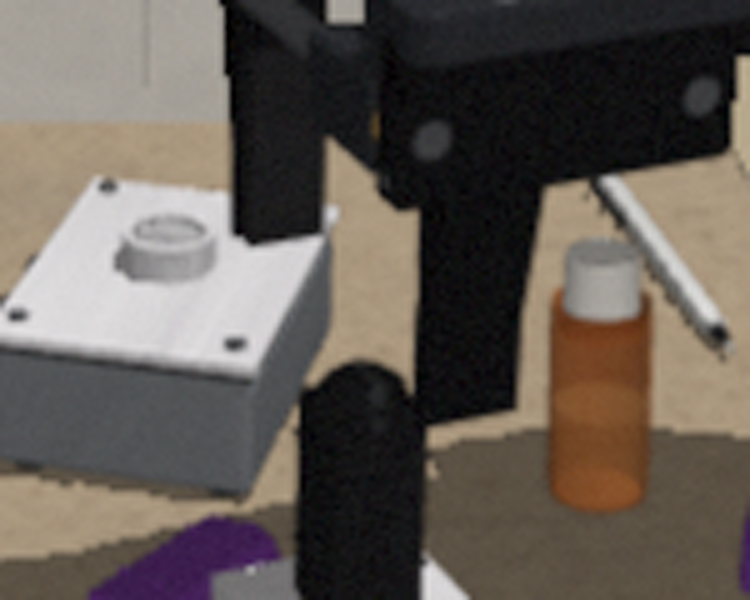

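View pics/t1.png

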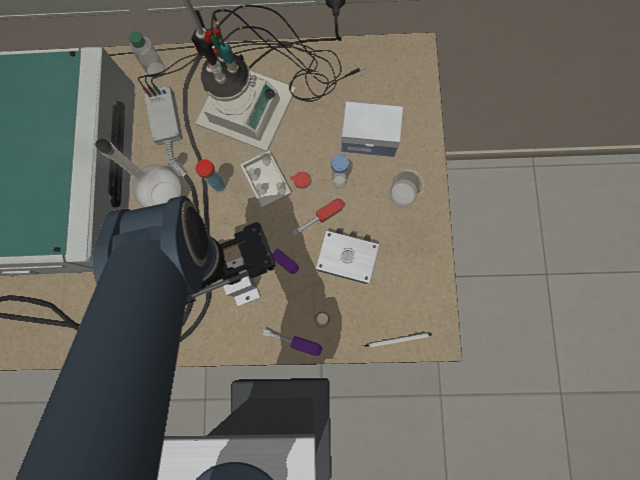

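Both views show that the free-standing purple and red look-alikes are now lying down, e.g. red at (320,215) and purple at (287,262) and (300,345) in top. The arm never came near them: the TCP was above 0.14 m, no force was felt, and their tops were at 0.13 m. I'll check exactly when they fell before going on.

```bash
python3 - <<'E'
from h import *
t=load('pics/topavg.npz')
crop(dict(color=t['color'].astype(np.uint8)),200,160,200,200,3,'pics/tavgc.png')
t=load('pics/top1.npz');s=load('pics/side1.npz')
W=allw(t)
for u,v in((320,215),(335,207),(287,262),(305,346),(270,334)): print(W[v,u].round(3))
cv2.imwrite('pics/s1full.png',s['color'][:,:,::-1])
E
```

```text
[ 0.595 -0.184  0.022]
[ 0.611 -0.216  0.023]
[ 0.496 -0.113  0.024]
[ 0.326 -0.147  0.024]
[ 0.351 -0.076  0.014]
```

View pics/tavgc.png

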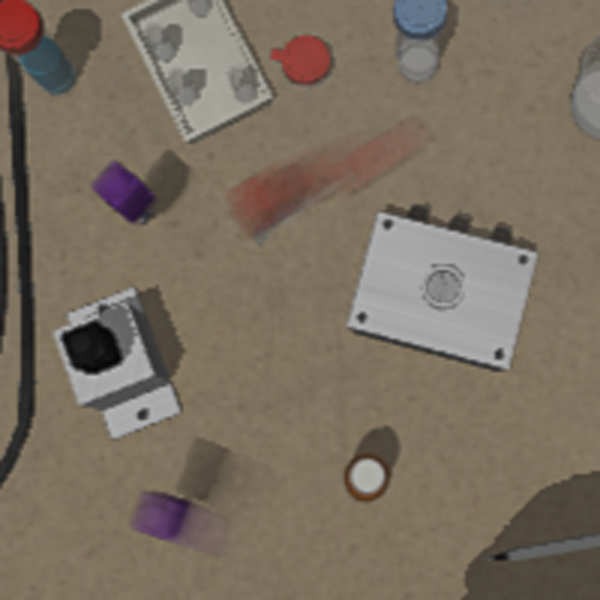

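View pics/s1full.png

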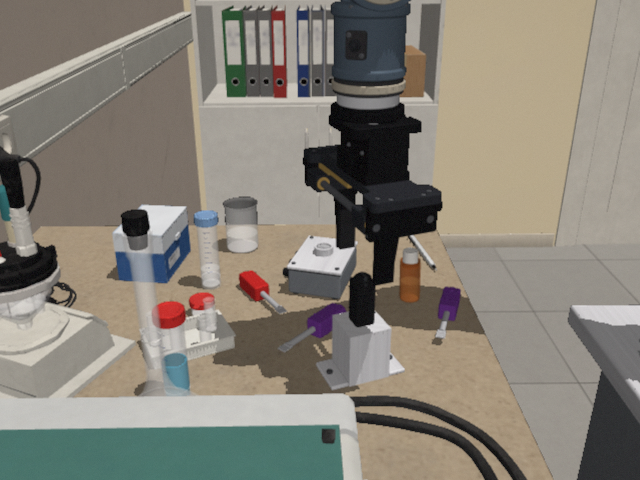

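The averaged frames, taken before the arm moved at all, already show the look-alikes toppling by themselves, so the arm did not cause it. The target, box and bystanders are unaffected. I'll descend and grasp.

{"method": "move_arm", "body": {"targets": [{"xyz": [0,0.2,-1.5],"twist": 0,"grip": 0},{"xyz": [0,0,-1.5],"twist": 0,"grip": 0},{"xyz": [0,0,-1.5],"twist": 0,"grip": 0},{"xyz": [0,0,-1.2],"twist": 0,"grip": 0},{"xyz": [0,0,-0.6],"twist": 0,"grip": 0},{"xyz": [0,0,0],"twist": 0,"grip": 120},{"xyz": [0,0,0],"twist": 0,"grip": 150},{"xyz": [0,0,0],"twist": 0,"grip": 255},{"xyz": [0,0,0],"twist": 0,"grip": 255},{"xyz": [0,0,0],"twist": 0,"grip": 255},{"xyz": [0,0,0],"twist": 0,"grip": 255}], "grip_force": 30}}

```text
time: 4.17
ee_pos: [0.4632, -0.013, 0.08]
ee_rot: [-90.0, 0.1, -159.5]
force: [0.1, -0.5, -1.2]
width: 0.628
```

```bash
python3 - <<'E'
from plant import manip
o=manip.observe();print(o['ee_pos'],o['ee_rot'],o['force'],o['moment'],o['width'])
E
```

```text
[ 0.46320749 -0.01297736  0.08003812] [-8.99706291e+01  5.24694091e-02 -1.59511652e+02] [ 0.08787485 -0.4922069  -1.1704194 ] [0.01429396 0.0580741  0.01315909] 0.628297089194203
```

Still closing; continue.

{"method": "move_arm", "body": {"targets": [{"xyz": [0,0,0],"twist": 0,"grip": 255},{"xyz": [0,0,0],"twist": 0,"grip": 255},{"xyz": [0,0,0],"twist": 0,"grip": 255},{"xyz": [0,0,0],"twist": 0,"grip": 255},{"xyz": [0,0,0],"twist": 0,"grip": 255},{"xyz": [0,0,0],"twist": 0,"grip": 255}]}}

```text
time: 4.67
ee_pos: [0.4628, -0.0128, 0.0796]
ee_rot: [-90.0, -0.0, -159.5]
force: [-0.5, 0.8, 0.1]
width: 0.274
```

```bash
python3 - <<'E'
from plant import manip
o=manip.observe();print(o['ee_pos'],o['ee_rot'],o['force'],o['moment'],o['width'])
E
```

```text
[ 0.4628498  -0.01280139  0.07956076] [-9.00069300e+01 -5.63525126e-04 -1.59501753e+02] [-0.50258277  0.76117072  0.05822822] [0.10257121 0.06073123 0.07495696] 0.27387192691474227
```

Gripped: width 23.8 mm, and the TCP agrees with the top-camera axis. Now I'll lift out and look at the blade.

{"method": "move_arm", "body": {"targets": [{"xyz": [0,0,0.5],"twist": 0,"grip": 255},{"xyz": [0,0,1],"twist": 0,"grip": 255},{"xyz": [0,0,1.5],"twist": 0,"grip": 255},{"xyz": [0,0,2],"twist": 0,"grip": 255},{"xyz": [0,0,2],"twist": 0,"grip": 255},{"xyz": [0,0,2],"twist": 0,"grip": 255},{"xyz": [0,0,2],"twist": 0,"grip": 255},{"xyz": [0,0,1],"twist": 0,"grip": 255},{"xyz": [0,0,0],"twist": 0,"grip": 255},{"xyz": [0,0,0],"twist": 0,"grip": 255}]}}

```text
time: 5.5
ee_pos: [0.4628, -0.0131, 0.1998]
ee_rot: [-90.0, 0.0, -159.5]
force: [-0.9, -0.5, -0.8]
width: 0.276
```

```bash
python3 - <<'E'
from plant import manip, imaging
from h import *
o=manip.observe();print(o['ee_pos'],o['ee_rot'],o['force'],o['moment'],o['width'],o['qpos'])
c=imaging.camera('side');np.savez('pics/side2.npz',**c);
p=o['ee_pos']; tip=p-[0,0,.0737]; print(w2px(c,np.array([p,tip])))
u,v=w2px(c,tip).astype(int); crop(c,u-45,v-60,90,75,8,'pics/s2.png')
E
```

```text
[ 0.46276493 -0.01306674  0.19975606] [-8.99674952e+01  3.17931562e-02 -1.59516932e+02] [-0.87550578 -0.47664783 -0.80335528] [-0.02186429  0.02060899 -0.03751338] 0.27590550231784144 [ 17.14206528   9.86839787 -23.14531828 116.06197864   4.75133016
  54.90381229 -77.94643137]
[[364.13110065 217.08978254]
 [362.29590746 276.7827457 ]]
```

View pics/s2.png

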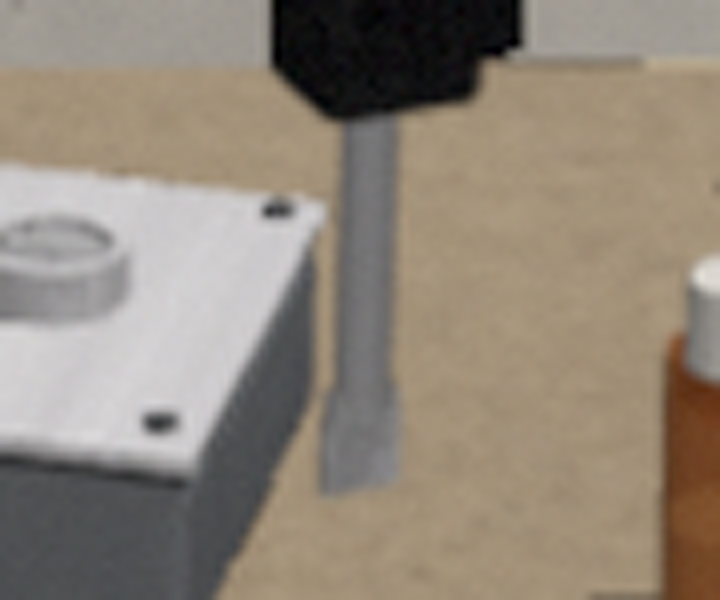

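The blade is seen broadside: tip at about (362,277) against (362,277) predicted. It is roughly 11 mm wide in projection, so the blade is at 20.5° in the world, across the jaws. Moving above the screw with the blade about 22° anticlockwise of the slot.

{"method": "move_arm", "body": {"targets": [{"xyz": [0.2,-1.2,0],"twist": 0,"grip": 255},{"xyz": [0.4,-2.3,0],"twist": 0,"grip": 255},{"xyz": [0.4,-2.3,0],"twist": 0,"grip": 255},{"xyz": [0.4,-2.3,0],"twist": 0,"grip": 255},{"xyz": [0.4,-2.3,0],"twist": 0,"grip": 255},{"xyz": [0.4,-2.3,0],"twist": 0,"grip": 255},{"xyz": [0.4,-2.3,0],"twist": 0,"grip": 255},{"xyz": [0.4,-2.3,0],"twist": 0,"grip": 255},{"xyz": [0.4,-2.3,0],"twist": 0,"grip": 255},{"xyz": [0.3,-1.8,0],"twist": 0,"grip": 255},{"xyz": [0.2,-1.0,0],"twist": 0,"grip": 255},{"xyz": [0,0,-1],"twist": 0,"grip": 255},{"xyz": [0,0,-1],"twist": 0,"grip": 255},{"xyz": [0,0,-1],"twist": 0,"grip": 255},{"xyz": [0,0,0],"twist": 0,"grip": 255},{"xyz": [0,0,0],"twist": 0,"grip": 255},{"xyz": [0,0,0],"twist": 0,"grip": 255}], "grip_force": 50}}

```text
time: 6.97
ee_pos: [0.5021, -0.236, 0.1696]
ee_rot: [-90.0, 0.0, -159.4]
force: [0.8, 0.7, -1.0]
width: 0.272
```

```bash
cat > st.py <<'E'
from plant import manip, imaging
from h import *
import sys
np.set_printoptions(suppress=True,precision=4,linewidth=160)
n=int(sys.argv[1]) if len(sys.argv)>1 else 1
A=[]
for i in range(n):
    o=manip.observe(); A.append(np.r_[o['ee_pos'],o['ee_rot'],o['force'],o['moment'],o['joint_efforts'][6],o['qpos'][6],o['width']])
    c=imaging.camera('side')
A=np.array(A);m=A.mean(0)
print(o['time'],'n',n,'std',A.std(0)[[0,2,8,11,12]])
print('pos',m[:3],'rot',m[3:6],'F',m[6:9],'M',m[9:12],'j7',m[12:14],'w',m[14])
np.savez('pics/last.npz',**c)
E
python3 st.py 4; python3 - <<'E'
from h import *
c=load('pics/last.npz'); crop(c,275,180,110,90,7,'pics/s3.png')
E
```

```text
7.1167 n 4 std [0.0001 0.0002 0.7102 0.0195 0.0002]
pos [ 0.5022 -0.2364  0.1699] rot [ -89.9719    0.0365 -159.4518] F [ 0.0925  0.1192 -1.1616] M [ 0.0067 -0.0147 -0.0189] j7 [ -0.0005 -54.2341] w 0.2718280588017611
```

View pics/s3.png

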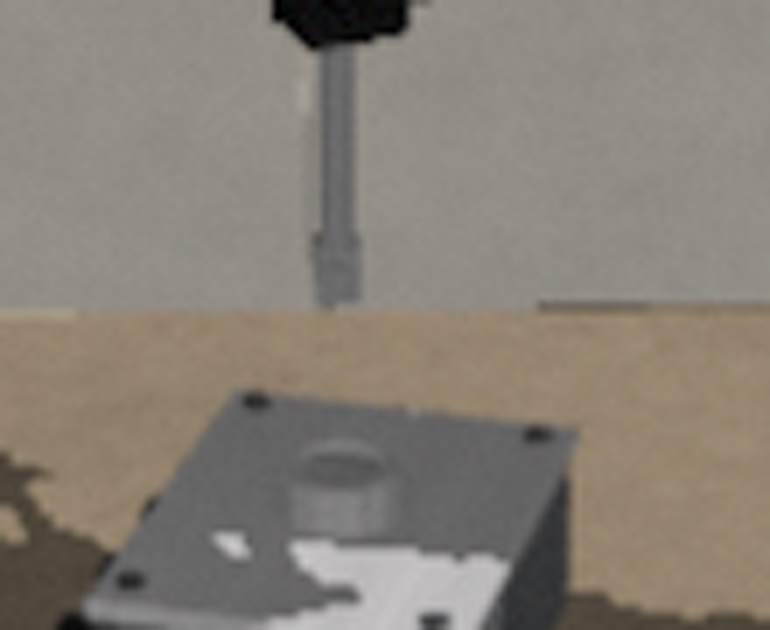

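{"method": "move_arm", "body": {"targets": [{"xyz": [-0.07,-0.06,-1],"twist": 0,"grip": 255},{"xyz": [0,0,-1],"twist": 0,"grip": 255},{"xyz": [0,0,-0.8],"twist": 0,"grip": 255},{"xyz": [0,0,-0.6],"twist": 0,"grip": 255},{"xyz": [0,0,0],"twist": 0,"grip": 255},{"xyz": [0,0,0],"twist": 0,"grip": 255},{"xyz": [0,0,0],"twist": 0,"grip": 255}]}}

```text
time: 7.75
ee_pos: [0.5015, -0.2376, 0.1356]
ee_rot: [-90.0, 0.0, -159.5]
force: [-0.2, -1.2, -1.2]
width: 0.271
```

```bash
sed -i "s/^print('pos'/print('eff',o['joint_efforts'])\nprint('pos'/" st.py; python3 st.py 4; python3 - <<'E'
from h import *
c=load('pics/last.npz'); crop(c,285,200,80,65,9,'pics/s4.png')
E
```

```text
7.9 n 4 std [0.     0.0001 0.2638 0.022  0.0001]
eff [ -0.0041 -42.112   -1.9096 -20.2131  -0.0477  -0.0437   0.    ]
pos [ 0.5015 -0.2376  0.1359] rot [ -89.9691    0.0352 -159.5047] F [ 0.1942 -0.1588 -1.4473] M [ 0.0134 -0.0142 -0.0028] j7 [  0.0001 -54.9285] w 0.27159351430087997
```

View pics/s4.png

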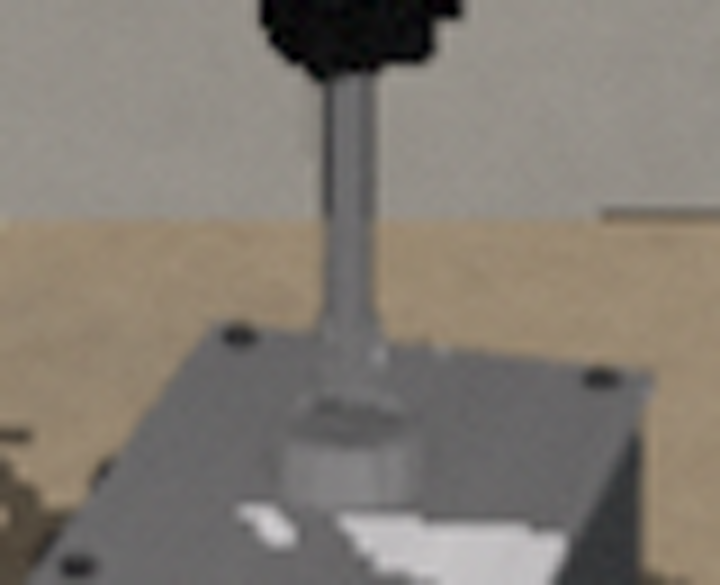

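{"method": "move_arm", "body": {"targets": [{"xyz": [0,0.05,0],"twist": 0,"grip": 255},{"xyz": [0,0,-0.2],"twist": 0,"grip": 255},{"xyz": [0,0,-0.2],"twist": 0,"grip": 255},{"xyz": [0,0,-0.1],"twist": 0,"grip": 255},{"xyz": [0,0,0],"twist": 0,"grip": 255},{"xyz": [0,0,0],"twist": 0,"grip": 255}]}}

```text
time: 8.45
ee_pos: [0.5014, -0.2371, 0.1308]
ee_rot: [-90.0, 0.0, -159.5]
force: [0.0, 0.1, 1.7]
width: 0.269
```

```bash
python3 st.py 6
```

```text
8.7 n 6 std [0.     0.     0.4353 0.0328 0.0001]
eff [  0.0512 -41.1368  -1.7944 -19.2894  -0.0181  -0.0719   0.0002]
pos [ 0.5014 -0.2371  0.1308] rot [ -89.9827    0.0181 -159.5062] F [-0.2235  0.2262  0.9579] M [0.0344 0.04   0.0118] j7 [  0.0002 -55.1032] w 0.2716477609018741
```

Contact at TCP z ≈ 0.1309 with about 2.3 N, just at the spring preload. Press about 0.6 mm more, then rotate clockwise lightly.

{"method": "move_arm", "body": {"targets": [{"xyz": [0,0,-0.06],"twist": 0,"grip": 255},{"xyz": [0,0,0],"twist": -2.5,"grip": 255},{"xyz": [0,0,0],"twist": -2.5,"grip": 255},{"xyz": [0,0,0],"twist": -2.5,"grip": 255},{"xyz": [0,0,0],"twist": -2.5,"grip": 255},{"xyz": [0,0,0],"twist": -2.5,"grip": 255},{"xyz": [0,0,0],"twist": 0,"grip": 255}]}}

```text
time: 9.33
ee_pos: [0.5014, -0.2373, 0.1302]
ee_rot: [-90.0, 0.0, -172.1]
force: [-0.0, 0.4, 3.3]
width: 0.271
```

```bash
python3 st.py 4
```

```text
9.4833 n 4 std [0.     0.     0.6127 0.0263 0.1113]
eff [ -0.2311 -40.4542  -1.5414 -18.6114  -0.155    0.0356  -0.0049]
pos [ 0.5015 -0.2373  0.1302] rot [ -89.96      0.0334 -171.974 ] F [ 0.0644 -0.2614  2.5244] M [-0.0839 -0.016   0.0091] j7 [ -0.1054 -66.3069] w 0.27201060749852635
```

{"method": "move_arm", "body": {"targets": [{"xyz": [0,0,0],"twist": -2,"grip": 255},{"xyz": [0,0,0],"twist": -2,"grip": 255},{"xyz": [0,0,0],"twist": -2,"grip": 255},{"xyz": [0,0,0],"twist": 0,"grip": 255}]}}

```text
time: 9.87
ee_pos: [0.5014, -0.2372, 0.1301]
ee_rot: [-90.0, 0.0, -178.0]
force: [0.2, -0.9, 2.9]
width: 0.273
```

```bash
python3 st.py 4
```

```text
10.0167 n 4 std [0.     0.     0.4018 0.0263 0.0898]
eff [ -0.1708 -40.3146  -1.2978 -18.4557  -0.1354   0.0831  -0.004 ]
pos [ 0.5014 -0.2371  0.1301] rot [ -89.9817    0.0272 -177.9561] F [ 0.181  -0.4827  2.595 ] M [-0.0796 -0.0465  0.0181] j7 [ -0.0846 -71.6809] w 0.2744150932280771
```

Blade at 2°, still pressing about 3.8 N. Keep turning gently.

{"method": "move_arm", "body": {"targets": [{"xyz": [0,0,0],"twist": -1.5,"grip": 255},{"xyz": [0,0,0],"twist": -1.5,"grip": 255},{"xyz": [0,0,0],"twist": 0,"grip": 255}]}}

```text
time: 10.32
ee_pos: [0.5013, -0.237, 0.13]
ee_rot: [-90.0, 0.0, 178.9]
force: [0.6, -0.8, 3.1]
width: 0.276
```

```bash
python3 st.py 3
```

```text
10.4167 n 3 std [0.     0.     0.2965 0.0336 0.0627]
eff [ -0.0879 -40.2328  -1.1213 -18.3644  -0.1124   0.1139  -0.0236]
pos [ 0.5013 -0.237   0.13  ] rot [-89.9915   0.0116 178.9657] F [ 0.8933 -0.4084  3.2454] M [-0.0738 -0.1179 -0.0111] j7 [ -0.0887 -74.4474] w 0.27487208612799924
```

{"method": "move_arm", "body": {"targets": [{"xyz": [0,0,0],"twist": -1.5,"grip": 255},{"xyz": [0,0,0],"twist": -1.5,"grip": 255},{"xyz": [0,0,0],"twist": 0,"grip": 255}]}}

```text
time: 10.72
ee_pos: [0.5012, -0.237, 0.13]
ee_rot: [-90.0, 0.0, 175.9]
force: [0.1, 0.5, 2.5]
width: 0.271
```

```bash
python3 st.py 3
```

```text
10.8167 n 3 std [0.     0.     0.9954 0.0174 0.0629]
eff [  0.0033 -40.2152  -0.9052 -18.4392  -0.0491   0.0631  -0.0247]
pos [ 0.5012 -0.237   0.13  ] rot [-89.9975  -0.001  175.9603] F [0.1078 0.3903 2.5038] M [-0.0068 -0.0585  0.0433] j7 [ -0.0901 -77.1496] w 0.27339826514674276
```

{"method": "move_arm", "body": {"targets": [{"xyz": [0,0,0],"twist": -2,"grip": 255},{"xyz": [0,0,0],"twist": -2,"grip": 255},{"xyz": [0,0,0],"twist": -1,"grip": 255},{"xyz": [0,0,0],"twist": 0,"grip": 255}]}}

```text
time: 11.2
ee_pos: [0.5011, -0.2369, 0.1299]
ee_rot: [-90.0, -0.0, 171.0]
force: [0.3, 0.2, 2.2]
width: 0.275
```

```bash
python3 st.py 3; python3 - <<'E'
from h import *
c=load('pics/last.npz'); crop(c,295,225,60,45,13,'pics/s5.png')
E
```

```text
11.3 n 3 std [0.     0.     0.2012 0.0245 0.0494]
eff [  0.1336 -40.222   -0.58   -18.6225   0.0466  -0.0459  -0.0162]
pos [ 0.5011 -0.2369  0.1299] rot [-90.0026  -0.0134 171.0214] F [0.458  0.5394 2.4536] M [ 0.1202 -0.0274  0.0047] j7 [ -0.0665 -81.5909] w 0.27461928565969856
```

View pics/s5.png

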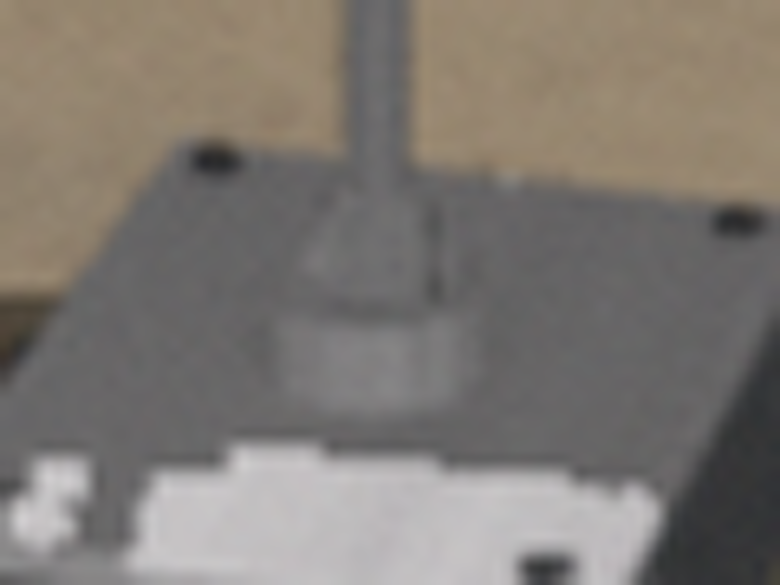

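No drop after sweeping −9°: the force still reads about 3.7 N. The blade is probably more than 0.8 mm off across the slot, since the grasp fixed y only through the jaws and the two cameras disagreed by 1.5–2 mm in y. I'll compare the shank and collar in one camera (side depth) before searching.

```bash
python3 - <<'E'
from plant import imaging, manip
from h import *
from scipy.optimize import least_squares
cs=[imaging.camera('side') for _ in range(10)]
c=cs[0]; c['depth']=np.median([x['depth'] for x in cs],0); c['color']=np.mean([x['color'] for x in cs],0); np.savez('pics/side5.npz',**c)
W=allw(c); P=W.reshape(-1,3); uv=np.mgrid[0:480,0:640][::-1].reshape(2,-1).T
o=manip.observe(); tcp=o['ee_pos'];print(tcp,o['time'])
def circfit(Q,r,x0):
    f=lambda p:np.hypot(Q[:,0]-p[0],Q[:,1]-p[1])-r
    s=least_squares(f,x0,loss='soft_l1',f_scale=.001); return s.x,np.std(f(s.x)),len(Q)
m=(abs(P[:,0]-.5015)<.006)&(abs(P[:,1]+.233)<.012)&(P[:,2]>.078)&(P[:,2]<.098)
print('shank',circfit(P[m],.004,tcp[:2]), P[m].mean(0))
m=(abs(P[:,0]-.5015)<.013)&(abs(P[:,1]+.225)<.012)&(P[:,2]>.0515)&(P[:,2]<.058)
print('collar',circfit(P[m],.014,[.5015,-.237]),P[m].mean(0))
# original avg image collar
s=load('pics/sideavg.npz');P=allw(s).reshape(-1,3)
m=(abs(P[:,0]-.5015)<.013)&(abs(P[:,1]+.225)<.012)&(P[:,2]>.0515)&(P[:,2]<.058)
print('collar0',circfit(P[m],.014,[.5015,-.237]))
# rim: pixels near z .06 
m=(abs(P[:,0]-.5015)<.018)&(abs(P[:,1]+.237)<.018)&(P[:,2]>.0593)&(P[:,2]<.0625)
print('rim',m.sum(),P[m].mean(0),(P[m].max(0)+P[m].min(0))/2)
m=(abs(P[:,0]-.5015)<.009)&(abs(P[:,1]+.237)<.012)&(P[:,2]>.057)&(P[:,2]<.0592)
print('head',m.sum(),P[m].mean(0))
E
```

```text
[ 0.50113928 -0.23694316  0.12993853] 11.85
shank (array([ 0.50127005, -0.23733962]), np.float64(0.00047938841992323266), 61) [ 0.50105948 -0.23404893  0.08784596]
collar (array([ 0.50156221, -0.23589416]), np.float64(0.003753667704728194), 73) [ 0.50104366 -0.22543248  0.05510796]
collar0 (array([ 0.50175649, -0.23582203]), np.float64(0.001673226398638501), 66)
rim 79 [ 0.50146764 -0.23448488  0.06050744] [ 0.50105256 -0.23472482  0.06041052]
head 48 [ 0.50211335 -0.23861996  0.0585696 ]
```

In the side camera the collar axis lies about +1.4 mm in y from the shank axis. Align the blade near −3° and slide +y lightly.

{"method": "move_arm", "body": {"targets": [{"xyz": [0.03,0,0],"twist": 3,"grip": 255},{"xyz": [0,0,0],"twist": 3,"grip": 255},{"xyz": [0,0.04,0],"twist": 0,"grip": 255},{"xyz": [0,0.04,0],"twist": 0,"grip": 255},{"xyz": [0,0,0],"twist": 0,"grip": 255}]}}

```text
time: 12.27
ee_pos: [0.5012, -0.2368, 0.1299]
ee_rot: [-90.0, -0.0, 176.9]
force: [-0.9, -2.0, 2.5]
width: 0.27
```

```bash
python3 st.py 3
```

```text
12.3667 n 3 std [0.     0.     0.0324 0.0276 0.0008]
eff [ -0.7669 -40.314   -1.7986 -18.8594  -0.4256  -0.2089  -0.    ]
pos [ 0.5012 -0.2368  0.1299] rot [-89.9563  -0.0173 176.9263] F [-0.6804 -1.1108  2.4208] M [-0.2921  0.2328 -0.0052] j7 [ -0.0011 -76.3585] w 0.27321096783895094
```

{"method": "move_arm", "body": {"targets": [{"xyz": [0,0.04,0],"twist": 0,"grip": 255},{"xyz": [0,0.04,0],"twist": 0,"grip": 255},{"xyz": [0,0,0],"twist": 0,"grip": 255}]}}

```text
time: 12.67
ee_pos: [0.5012, -0.2348, 0.1295]
ee_rot: [-90.1, -0.0, 177.0]
force: [-0.8, -0.8, -2.1]
width: 0.275
```

```bash
python3 st.py 3
```

```text
12.7667 n 3 std [0.     0.     0.5706 0.0321 0.0037]
eff [ -0.1843 -42.3539  -1.2582 -19.8809  -0.1369  -0.0283   0.0012]
pos [ 0.5012 -0.2348  0.1294] rot [-90.0536  -0.0413 176.9994] F [ 0.2023 -0.3304 -1.3416] M [-0.0787  0.0164  0.0096] j7 [ -0.0014 -76.4005] w 0.2726534365119612
```

It dropped in: the vertical force fell to tool weight only. Lower to near the slot floor (expected TCP z ≈ 0.1264).

{"method": "move_arm", "body": {"targets": [{"xyz": [0,0,-0.1],"twist": 0,"grip": 255},{"xyz": [0,0,-0.1],"twist": 0,"grip": 255},{"xyz": [0,0,-0.08],"twist": 0,"grip": 255},{"xyz": [0,0,0],"twist": 0,"grip": 255},{"xyz": [0,0,0],"twist": 0,"grip": 255}]}}

```text
time: 13.23
ee_pos: [0.5014, -0.2351, 0.1271]
ee_rot: [-90.0, -0.0, 177.0]
force: [-0.3, -0.1, -1.0]
width: 0.272
```

```bash
python3 st.py 4
```

```text
13.3833 n 4 std [0.     0.     0.3378 0.0261 0.0005]
eff [ -0.0421 -42.5072  -1.1017 -19.9267  -0.0369  -0.0626   0.0001]
pos [ 0.5015 -0.2354  0.1271] rot [-90.0024  -0.0015 176.9972] F [ 0.0914 -0.1468 -1.3952] M [ 0.0437  0.0182 -0.004 ] j7 [ -0.0001 -76.4412] w 0.2719702539236486
```

{"method": "move_arm", "body": {"targets": [{"xyz": [0,0,-0.05],"twist": 0,"grip": 255},{"xyz": [0,0,0],"twist": -2,"grip": 255},{"xyz": [0,0,0],"twist": -2,"grip": 255},{"xyz": [0,0,0],"twist": -2,"grip": 255},{"xyz": [0,0,0],"twist": -2,"grip": 255},{"xyz": [0,0,0],"twist": -2,"grip": 255},{"xyz": [0,0,0],"twist": -2,"grip": 255},{"xyz": [0,0,0],"twist": -2,"grip": 255},{"xyz": [0,0,0],"twist": -2,"grip": 255},{"xyz": [0,0,0],"twist": 0,"grip": 255}]}}

```text
time: 14.27
ee_pos: [0.5018, -0.2352, 0.1269]
ee_rot: [-90.0, 0.0, 161.0]
force: [0.4, 0.6, -0.7]
width: 0.275
```

```bash
python3 st.py 4
```

```text
14.4167 n 4 std [0.     0.     0.5199 0.0432 0.0893]
eff [  0.5099 -41.7969   0.1302 -19.4751   0.2079  -0.0496  -0.0534]
pos [ 0.5018 -0.2352  0.1268] rot [-90.0105   0.0296 161.0394] F [ 0.0593  0.7931 -0.0609] M [ 0.2847 -0.0439  0.0503] j7 [ -0.1336 -90.7667] w 0.2719381018462338
```

{"method": "move_arm", "body": {"targets": [{"xyz": [0,0,0],"twist": -2,"grip": 255},{"xyz": [0,0,0],"twist": -2,"grip": 255},{"xyz": [0,0,0],"twist": -2,"grip": 255},{"xyz": [0,0,0],"twist": -2,"grip": 255},{"xyz": [0,0,0],"twist": -2,"grip": 255},{"xyz": [0,0,0],"twist": 0,"grip": 255}]}}

```text
time: 14.97
ee_pos: [0.5018, -0.2352, 0.1268]
ee_rot: [-90.0, 0.0, 151.0]
force: [1.1, 1.1, -0.8]
width: 0.274
```

```bash
python3 st.py 8
```

```text
15.3167 n 8 std [0.     0.     0.6727 0.0286 0.0751]
eff [  1.2523 -41.5736   1.1932 -19.1264   0.5405   0.1069  -0.0759]
pos [ 0.5018 -0.2352  0.1268] rot [-90.0245   0.0233 151.0464] F [0.8722 1.3527 0.3942] M [ 0.5255 -0.2324  0.0654] j7 [ -0.1152 -99.7256] w 0.27236994762496464
```

The screw is turning (torque ≈ 0.076 N m, which matches its friction). Smaller steps now.

{"method": "move_arm", "body": {"targets": [{"xyz": [0,0,0],"twist": -1.5,"grip": 255},{"xyz": [0,0,0],"twist": -1.5,"grip": 255},{"xyz": [0,0,0],"twist": 0,"grip": 255}]}}

```text
time: 15.62
ee_pos: [0.5017, -0.2352, 0.1267]
ee_rot: [-90.0, 0.0, 147.9]
force: [1.5, 2.2, -0.2]
width: 0.274
```

```bash
python3 st.py 6
```

```text
15.8667 n 6 std [0.     0.     0.5538 0.0251 0.0601]
eff [  1.8219 -41.4536   1.9121 -18.8016   0.8364   0.281   -0.0783]
pos [ 0.5018 -0.2352  0.1267] rot [-90.0183   0.0188 147.9877] F [2.1416 2.0688 0.1172] M [ 0.8137 -0.4997  0.0766] j7 [  -0.1204 -102.4671] w 0.27187430490664943
```

{"method": "move_arm", "body": {"targets": [{"xyz": [0,0,0],"twist": -1.5,"grip": 255},{"xyz": [0,0,0],"twist": -1.5,"grip": 255},{"xyz": [0,0,0],"twist": 0,"grip": 255}]}}

```text
time: 16.17
ee_pos: [0.5017, -0.2352, 0.1267]
ee_rot: [-90.0, 0.0, 144.9]
force: [1.1, 4.1, 1.3]
width: 0.271
```

```bash
python3 st.py 6
```

```text
16.4167 n 6 std [0.     0.     0.8617 0.0222 0.0602]
eff [  2.3555 -41.3454   2.569  -18.5004   1.1072   0.4414  -0.079 ]
pos [ 0.5017 -0.2352  0.1267] rot [-90.0171   0.0188 144.9842] F [2.3604 3.108  0.381 ] M [ 1.0428 -0.7156  0.0739] j7 [  -0.1212 -105.1583] w 0.272769924066581
```

Lateral force is building (≈4 N normal to the slot), so I'll shift the tool about 0.5 mm along it to relieve, then continue.

{"method": "move_arm", "body": {"targets": [{"xyz": [0.03,0.05,0],"twist": 0,"grip": 255},{"xyz": [0,0,0],"twist": -1.5,"grip": 255},{"xyz": [0,0,0],"twist": 0,"grip": 255}]}}

```text
time: 16.72
ee_pos: [0.5018, -0.2352, 0.1267]
ee_rot: [-90.0, 0.0, 143.4]
force: [2.0, 2.2, -0.2]
width: 0.273
```

```bash
python3 st.py 6
```

```text
16.9667 n 6 std [0.     0.     0.3454 0.0202 0.0519]
eff [  1.7789 -41.2728   2.0055 -18.4012   0.8025   0.4717  -0.0789]
pos [ 0.5018 -0.2351  0.1267] rot [-89.9847   0.0137 143.4694] F [2.1869 2.0739 0.1551] M [ 0.8155 -0.687   0.0819] j7 [  -0.1161 -106.5664] w 0.2719523445492921
```

{"method": "move_arm", "body": {"targets": [{"xyz": [0,0,0],"twist": -1.5,"grip": 255},{"xyz": [0,0,0],"twist": -1,"grip": 255},{"xyz": [0,0,0],"twist": 0,"grip": 255}]}}

```text
time: 17.27
ee_pos: [0.5018, -0.2351, 0.1267]
ee_rot: [-90.0, 0.0, 140.9]
force: [1.5, 1.9, 1.1]
width: 0.278
```

```bash
python3 st.py 6
```

```text
17.5167 n 6 std [0.     0.     0.417  0.021  0.0433]
eff [  1.5378 -41.2116   1.8384 -18.2776   0.6796   0.5282  -0.0788]
pos [ 0.5018 -0.2351  0.1267] rot [-89.9861   0.0114 140.9792] F [2.1669 2.0259 0.7607] M [ 0.6665 -0.678   0.0872] j7 [  -0.1091 -108.8027] w 0.27383242778858313
```

{"method": "move_arm", "body": {"targets": [{"xyz": [0.02,0.03,0],"twist": -1.5,"grip": 255},{"xyz": [0,0,0],"twist": -1,"grip": 255},{"xyz": [0,0,0],"twist": 0,"grip": 255}]}}

```text
time: 17.82
ee_pos: [0.5018, -0.235, 0.1267]
ee_rot: [-90.0, 0.0, 138.4]
force: [2.2, 0.9, 0.2]
width: 0.273
```

```bash
python3 st.py 6
```

```text
18.0667 n 6 std [0.     0.     0.4052 0.0184 0.0436]
eff [  0.7472 -41.1702   1.0975 -18.2984   0.2739   0.4971  -0.078 ]
pos [ 0.5019 -0.235   0.1267] rot [-89.9706   0.0117 138.4729] F [1.505  0.5784 0.4037] M [ 0.3143 -0.5527  0.1032] j7 [  -0.1086 -111.0833] w 0.2724824483295483
```

{"method": "move_arm", "body": {"targets": [{"xyz": [0,0,0],"twist": -1.5,"grip": 255},{"xyz": [0,0,0],"twist": -1,"grip": 255},{"xyz": [0,0,0],"twist": 0,"grip": 255}]}}

```text
time: 18.37
ee_pos: [0.5019, -0.2349, 0.1267]
ee_rot: [-90.0, 0.0, 135.9]
force: [2.3, 0.5, 0.2]
width: 0.271
```

```bash
python3 st.py 6
```

```text
18.6167 n 6 std [0.     0.     0.3957 0.0199 0.0433]
eff [  0.263  -41.144    0.6741 -18.2923   0.0263   0.4951  -0.0774]
pos [ 0.5019 -0.2349  0.1267] rot [-89.9762   0.0116 135.975 ] F [1.7492 0.2321 0.2273] M [ 0.065  -0.4659  0.0844] j7 [  -0.1079 -113.324 ] w 0.27094627115249315
```

{"method": "move_arm", "body": {"targets": [{"xyz": [0,0,0],"twist": -1.5,"grip": 255},{"xyz": [0,0,0],"twist": -1,"grip": 255},{"xyz": [0,0,0],"twist": 0,"grip": 255}]}}

```text
time: 18.92
ee_pos: [0.5019, -0.2348, 0.1267]
ee_rot: [-90.0, 0.0, 133.4]
force: [1.2, -0.5, 0.2]
width: 0.273
```

```bash
python3 st.py 6
```

```text
19.1667 n 6 std [0.     0.     0.1665 0.0305 0.0433]
eff [ -0.0942 -41.1183   0.3846 -18.2815  -0.1563   0.4995  -0.0772]
pos [ 0.5019 -0.2348  0.1267] rot [-89.9799   0.0098 133.477 ] F [ 1.5066 -0.7802  0.4715] M [-0.1676 -0.3752  0.0745] j7 [  -0.1076 -115.5639] w 0.27168364016826807
```

{"method": "move_arm", "body": {"targets": [{"xyz": [0,0,0],"twist": -1.5,"grip": 255},{"xyz": [0,0,0],"twist": -1,"grip": 255},{"xyz": [0,0,0],"twist": 0,"grip": 255}]}}

```text
time: 19.47
ee_pos: [0.5019, -0.2348, 0.1267]
ee_rot: [-90.0, 0.0, 130.9]
force: [1.3, -0.8, -0.1]
width: 0.27
```

```bash
python3 st.py 6
```

```text
19.7167 n 6 std [0.     0.     0.4443 0.0279 0.0432]
eff [ -0.3384 -41.0898   0.2157 -18.2652  -0.2784   0.5078  -0.0771]
pos [ 0.5019 -0.2348  0.1267] rot [-89.9853   0.0088 130.9778] F [ 1.2814 -1.2824  0.4072] M [-0.2862 -0.3213  0.0846] j7 [  -0.1074 -117.804 ] w 0.27067186547631117
```

{"method": "move_arm", "body": {"targets": [{"xyz": [0,0,0],"twist": -1,"grip": 255},{"xyz": [0,0,0],"twist": -1,"grip": 255},{"xyz": [0,0,0],"twist": 0,"grip": 255}]}}

```text
time: 20.02
ee_pos: [0.502, -0.2347, 0.1267]
ee_rot: [-90.0, 0.0, 128.9]
force: [1.2, -1.3, 0.9]
width: 0.272
```

```bash
python3 st.py 6
```

```text
20.2667 n 6 std [0.     0.     0.4376 0.023  0.0402]
eff [ -0.4994 -41.0664   0.1119 -18.2441  -0.3616   0.5202  -0.0774]
pos [ 0.502  -0.2347  0.1267] rot [-89.9894   0.0078 128.9798] F [ 1.1408 -1.8868  0.3815] M [-0.3757 -0.2966  0.0907] j7 [  -0.1057 -119.594 ] w 0.2729228708350362
```

{"method": "move_arm", "body": {"targets": [{"xyz": [0,0,0],"twist": -1,"grip": 255},{"xyz": [0,0,0],"twist": -1,"grip": 255},{"xyz": [0,0,0],"twist": 0,"grip": 255}]}}

```text
time: 20.57
ee_pos: [0.502, -0.2347, 0.1267]
ee_rot: [-90.0, 0.0, 126.9]
force: [1.7, -0.7, 0.2]
width: 0.269
```

```bash
python3 st.py 6
```

```text
20.8167 n 6 std [0.     0.     0.3011 0.0259 0.0402]
eff [ -0.602  -41.0397   0.0732 -18.2138  -0.4115   0.5386  -0.0773]
pos [ 0.502  -0.2347  0.1267] rot [-89.9905   0.0069 126.98  ] F [ 0.8824 -1.5745  0.5878] M [-0.4222 -0.2796  0.0694] j7 [  -0.1057 -121.3862] w 0.2716200290539417
```

{"method": "move_arm", "body": {"targets": [{"xyz": [0,0,0],"twist": -1,"grip": 255},{"xyz": [0,0,0],"twist": -1,"grip": 255},{"xyz": [0,0,0],"twist": 0,"grip": 255}]}}

```text
time: 21.12
ee_pos: [0.502, -0.2347, 0.1267]
ee_rot: [-90.0, 0.0, 124.9]
force: [0.7, -1.6, 0.9]
width: 0.27
```

```bash
python3 st.py 6
```

```text
21.3667 n 6 std [0.     0.     0.6243 0.0282 0.0402]
eff [ -0.6511 -41.0092   0.0899 -18.1718  -0.4342   0.5628  -0.0774]
pos [ 0.502  -0.2347  0.1267] rot [-89.9937   0.0078 124.9811] F [ 1.4013 -1.9498  0.6053] M [-0.4612 -0.3116  0.0795] j7 [  -0.1057 -123.1768] w 0.27259366799167334
```

{"method": "move_arm", "body": {"targets": [{"xyz": [0,0,0],"twist": -1,"grip": 255},{"xyz": [0,0,0],"twist": -1,"grip": 255},{"xyz": [0,0,0],"twist": 0,"grip": 255}]}}

```text
time: 21.67
ee_pos: [0.502, -0.2347, 0.1267]
ee_rot: [-90.0, 0.0, 122.9]
force: [1.3, -1.3, 0.5]
width: 0.272
```

```bash
python3 st.py 6
```

```text
21.9167 n 6 std [0.     0.     0.3686 0.0208 0.0401]
eff [ -0.6177 -40.975    0.1903 -18.1233  -0.4341   0.5891  -0.0946]
pos [ 0.502  -0.2346  0.1267] rot [-89.9951   0.0063 122.9847] F [ 0.9442 -1.6909  0.4095] M [-0.4608 -0.2871  0.0942] j7 [  -0.1227 -124.9661] w 0.2724058636558349
```

Torque started to climb: the stop is reached. 1° steps now.

{"method": "move_arm", "body": {"targets": [{"xyz": [0,0,0],"twist": -1,"grip": 255},{"xyz": [0,0,0],"twist": 0,"grip": 255}]}}

```text
time: 22.13
ee_pos: [0.502, -0.2346, 0.1267]
ee_rot: [-90.0, 0.0, 121.9]
force: [2.6, -3.0, 0.4]
width: 0.27
```

```bash
python3 st.py 6
```

```text
22.3833 n 6 std [0.     0.     0.3835 0.0306 0.034 ]
eff [ -0.5605 -40.9527   0.2752 -18.0779  -0.4247   0.6136  -0.1108]
pos [ 0.502  -0.2346  0.1267] rot [-89.9979   0.0056 121.9855] F [ 1.6575 -2.0492  0.0864] M [-0.4654 -0.3181  0.1222] j7 [  -0.135  -125.8601] w 0.2710919230432826
```

{"method": "move_arm", "body": {"targets": [{"xyz": [0,0,0],"twist": -1.5,"grip": 255},{"xyz": [0,0,0],"twist": 0,"grip": 255}]}}

```text
time: 22.6
ee_pos: [0.5021, -0.2346, 0.1267]
ee_rot: [-90.0, 0.0, 120.4]
force: [1.2, -1.4, 0.5]
width: 0.275
```

```bash
python3 st.py 6
```

```text
22.85 n 6 std [0.     0.     0.4697 0.0299 0.0514]
eff [ -0.4932 -40.9211   0.3983 -18.0137  -0.4134   0.6487  -0.1338]
pos [ 0.502  -0.2346  0.1267] rot [-89.9984   0.0062 120.4809] F [ 1.2214 -1.6658  0.0577] M [-0.4427 -0.3679  0.116 ] j7 [  -0.1705 -127.2083] w 0.2737344085950399
```

{"method": "move_arm", "body": {"targets": [{"xyz": [0,0,0],"twist": -1,"grip": 255},{"xyz": [0,0,0],"twist": 0,"grip": 255}]}}

```text
time: 23.07
ee_pos: [0.502, -0.2346, 0.1267]
ee_rot: [-90.0, 0.0, 119.4]
force: [1.4, -2.4, 0.3]
width: 0.278
```

```bash
python3 st.py 8
```

```text
23.4167 n 8 std [0.     0.     0.358  0.0219 0.0315]
eff [ -0.4008 -40.8888   0.5162 -17.9319  -0.3798   0.6928  -0.1436]
pos [ 0.502  -0.2346  0.1267] rot [-89.9997   0.0056 119.4884] F [ 1.2816 -1.7614  0.6489] M [-0.4369 -0.4288  0.1677] j7 [  -0.1621 -128.0957] w 0.27411373638440234
```

Torque 0.144 N m, past the 0.13 N m gasket threshold with the slope softening, so the screw is snug. One last degree, then unwind into the slot's free play and check that torque is zero.

{"method": "move_arm", "body": {"targets": [{"xyz": [0,0,0],"twist": -1,"grip": 255},{"xyz": [0,0,0],"twist": 0,"grip": 255},{"xyz": [0,0,0],"twist": 0,"grip": 255}]}}

```text
time: 23.72
ee_pos: [0.502, -0.2346, 0.1267]
ee_rot: [-90.0, 0.0, 118.5]
force: [1.1, -2.3, 0.8]
width: 0.268
```

```bash
python3 st.py 6
```

```text
23.9667 n 6 std [0.     0.     0.4648 0.0247 0.0059]
eff [ -0.3223 -40.8541   0.6294 -17.846   -0.3502   0.7383  -0.1536]
pos [ 0.502  -0.2346  0.1267] rot [-89.9995   0.0051 118.4958] F [ 1.2449 -2.1139  0.5083] M [-0.4016 -0.4715  0.148 ] j7 [  -0.1573 -128.9839] w 0.26984232791525425
```

{"method": "move_arm", "body": {"targets": [{"xyz": [0,0,0],"twist": 2,"grip": 255},{"xyz": [0,0,0],"twist": 2,"grip": 255},{"xyz": [0,0,0],"twist": 2,"grip": 255},{"xyz": [0,0,0],"twist": 2,"grip": 255},{"xyz": [0,0,0],"twist": 0,"grip": 255},{"xyz": [0,0,0],"twist": 0,"grip": 255}]}}

```text
time: 24.52
ee_pos: [0.5018, -0.2346, 0.1266]
ee_rot: [-90.0, -0.0, 126.4]
force: [0.3, -1.0, 0.7]
width: 0.275
```

```bash
python3 st.py 6
```

```text
24.7667 n 6 std [0.     0.     0.392  0.0145 0.0115]
eff [ -0.4164 -40.9774   0.2663 -18.2718  -0.2709   0.4745  -0.0331]
pos [ 0.5018 -0.2346  0.1266] rot [-89.9864  -0.0195 126.4458] F [ 1.0511 -1.074   0.2128] M [-0.3124 -0.3279  0.0299] j7 [  -0.0279 -121.8599] w 0.2725076812156469
```

{"method": "move_arm", "body": {"targets": [{"xyz": [0,0,0],"twist": 2,"grip": 255},{"xyz": [0,0,0],"twist": 2,"grip": 255},{"xyz": [0,0,0],"twist": 0,"grip": 255},{"xyz": [0,0,0],"twist": 0,"grip": 255}]}}

```text
time: 25.15
ee_pos: [0.5016, -0.2345, 0.1265]
ee_rot: [-90.0, -0.0, 130.4]
force: [0.3, -1.1, 1.5]
width: 0.276
```

```bash
python3 st.py 6
```

```text
25.4 n 6 std [0.     0.     0.2071 0.0275 0.0118]
eff [ -0.3383 -41.1458   0.2528 -19.0334  -0.1765   0.0241  -0.004 ]
pos [ 0.5017 -0.2345  0.1265] rot [-89.9767  -0.0449 130.4501] F [ 0.3448 -1.0425  1.2329] M [-0.1525 -0.0366  0.009 ] j7 [   0.0016 -118.2781] w 0.273312071221665
```

Torque is zero. Lift out slowly.

{"method": "move_arm", "body": {"targets": [{"xyz": [0,0,0.1],"twist": 0,"grip": 255},{"xyz": [0,0,0.3],"twist": 0,"grip": 255},{"xyz": [0,0,0.5],"twist": 0,"grip": 255},{"xyz": [0,0,1],"twist": 0,"grip": 255},{"xyz": [0,0,1.5],"twist": 0,"grip": 255},{"xyz": [0,0,2],"twist": 0,"grip": 255},{"xyz": [0,0,2],"twist": 0,"grip": 255},{"xyz": [0,0,0],"twist": 0,"grip": 255},{"xyz": [0,0,0],"twist": 0,"grip": 255}]}}

```text
time: 26.2
ee_pos: [0.5027, -0.2348, 0.2022]
ee_rot: [-90.1, 0.2, 130.5]
force: [-0.7, 0.5, -0.5]
width: 0.269
```

```bash
python3 st.py 2; python3 - <<'E'
from plant import imaging
from h import *
c=load('pics/last.npz'); crop(c,265,150,130,105,6,'pics/s6.png')
c=imaging.camera('top'); crop(c,260,180,160,120,5,'pics/t6.png')
E
```

```text
26.25 n 2 std [0.0005 0.0007 0.5551 0.0226 0.0002]
eff [  0.0168 -41.0364   0.5636 -23.2855   0.0164  -0.1326  -0.0001]
pos [ 0.5022 -0.2346  0.2015] rot [-90.0484   0.0807 130.4986] F [-0.5298  0.473  -1.0921] M [ 0.1057  0.0215 -0.0297] j7 [  -0.0003 -118.3314] w 0.2696792979506981
```

View pics/s6.png

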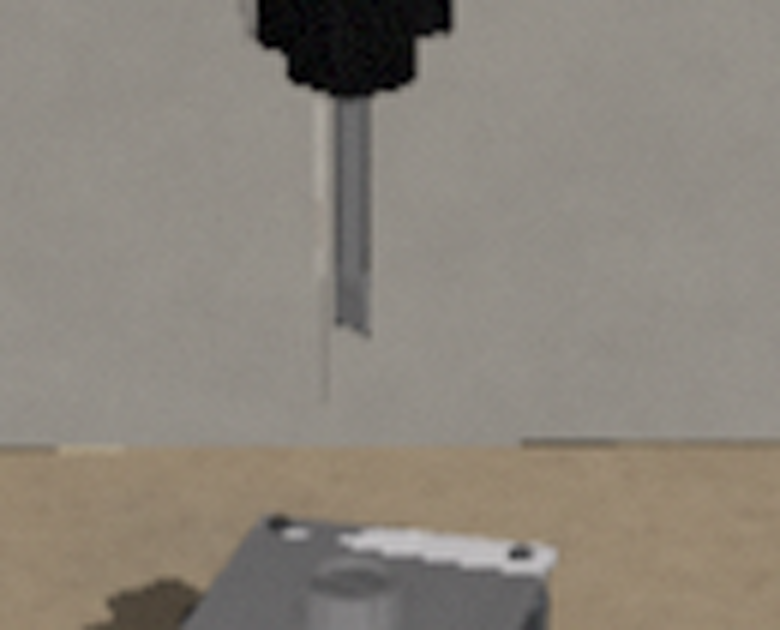

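View pics/t6.png

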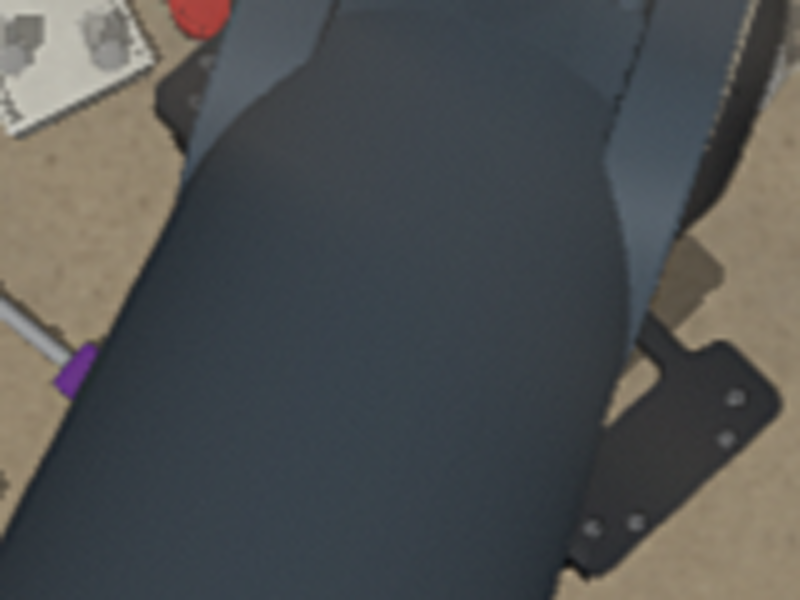

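Out cleanly, tool upright. Now back over the stand (corrected for the y bias found at the screw), turning +70° on the way.

{"method": "move_arm", "body": {"targets": [{"xyz": [-0.2,1.1,0],"twist": 5,"grip": 255},{"xyz": [-0.4,2.2,0],"twist": 5,"grip": 255},{"xyz": [-0.4,2.2,0],"twist": 5,"grip": 255},{"xyz": [-0.4,2.2,0],"twist": 5,"grip": 255},{"xyz": [-0.4,2.2,0],"twist": 5,"grip": 255},{"xyz": [-0.4,2.2,0],"twist": 5,"grip": 255},{"xyz": [-0.4,2.2,0],"twist": 5,"grip": 255},{"xyz": [-0.4,2.2,0],"twist": 5,"grip": 255},{"xyz": [-0.4,2.2,0],"twist": 5,"grip": 255},{"xyz": [-0.3,2.0,0],"twist": 5,"grip": 255},{"xyz": [-0.2,1.0,0],"twist": 5,"grip": 255},{"xyz": [0,0.5,0],"twist": 5,"grip": 255},{"xyz": [0,0,0],"twist": 5,"grip": 255},{"xyz": [0,0,0],"twist": 5,"grip": 255},{"xyz": [0,0,0],"twist": 0,"grip": 255},{"xyz": [0,0,0],"twist": 0,"grip": 255},{"xyz": [0,0,0],"twist": 0,"grip": 255}]}}

```text
time: 27.77
ee_pos: [0.4626, -0.0128, 0.2001]
ee_rot: [-90.0, -0.1, -159.6]
force: [0.0, -0.1, -1.6]
width: 0.274
```

```bash
python3 st.py 3; python3 - <<'E'
from plant import imaging
from h import *
np.set_printoptions(linewidth=220)
c=load('pics/last.npz'); crop(c,300,190,130,105,6,'pics/s7.png')
cs=[imaging.camera('top') for _ in range(6)]; c=cs[0]; c['depth']=np.median([x['depth'] for x in cs],0); np.savez('pics/top7.npz',**c)
print((allw(c)[248:265,338:358,2]*1000).round(0).astype(int))
E
```

```text
27.8667 n 3 std [0.0001 0.0001 0.2437 0.0098 0.0025]
eff [  0.0085 -30.7827  -0.9034 -21.7203  -0.0349  -0.0622  -0.0092]
pos [ 0.4627 -0.0128  0.2003] rot [ -90.0164   -0.0462 -159.6065] F [ 0.1026  0.1263 -1.545 ] M [ 0.0178 -0.0123 -0.0026] j7 [ -0.0076 -76.4801] w 0.2720279637340326
[[49 48 48 49 48 48 49 50 48 49 60 48 49 49 49 50 48 48 49 50]
 [49 49 48 49 48 49 60 60 60 60 59 58 61 58 49 51 49 50 49 48]
 [48 50 48 47 49 58 60 60 54 54 54 57 59 59 59 49 49 50 49 50]
 [49 48 48 49 60 60 54 57 58 58 59 57 49 58 59 60 49 49 49 49]
 [48 49 49 60 60 56 57 58 58 57 58 54 54 53 57 61 48 50 48 48]
 [49 49 48 59 59 59 57 59 57 58 58 53 53 59 58 59 61 50 48 49]
 [48 48 48 60 60 57 58 58 59 57 53 54 58 57 59 59 60 50 48 47]
 [49 49 49 60 49 57 58 56 59 53 53 57 58 57 58 58 61 50 49 50]
 [49 50 49 59 59 59 58 58 54 53 58 59 58 57 59 59 60 49 48 49]
 [49 50 48 60 60 58 57 54 53 53 58 58 58 58 57 61 59 49 49 50]
 [49 49 49 59 61 55 56 53 53 58 57 57 57 58 50 59 60 48 48 49]
 [49 49 49 48 60 60 54 53 57 58 58 57 58 58 60 60 48 50 48 48]
 [48 49 48 49 55 60 59 55 58 58 57 56 59 60 60 49 49 48 48 49]
 [47 48 48 49 49 52 59 59 60 60 60 59 60 60 51 48 49 50 49 48]
 [49 49 50 48 50 48 50 54 58 60 60 57 54 49 48 49 49 48 50 48]
 [49 48 48 49 48 49 49 49 50 48 49 48 49 49 48 48 48 49 47 49]
 [48 48 49 49 48 50 49 49 49 48 48 48 49 49 50 49 48 49 47 49]]
```

View pics/s7.png

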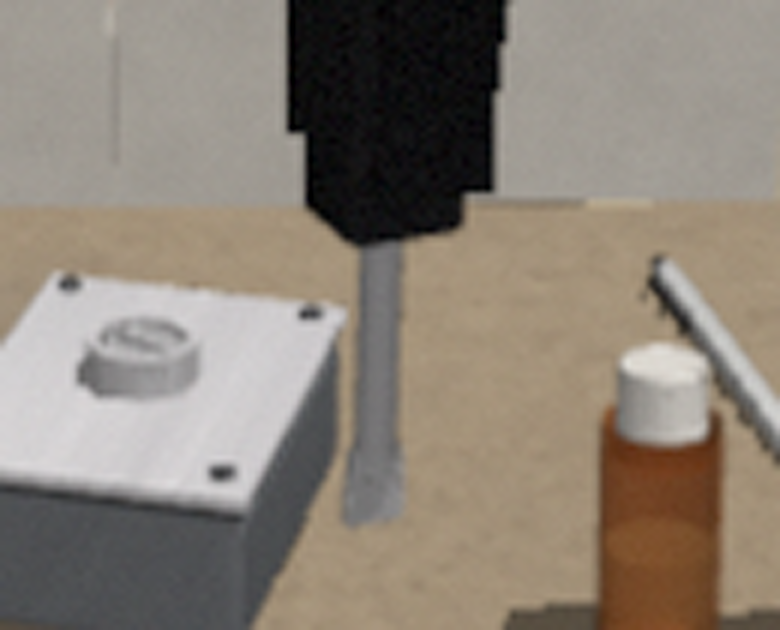

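The slot now lies diagonally, about −42° in the depth map against −2° before, a turn of about 0.69 rad and within the stated range. Insert the driver: shift to y = −0.0115, descend in two stages.

{"method": "move_arm", "body": {"targets": [{"xyz": [0.02,0.13,-1],"twist": 0,"grip": 255},{"xyz": [0,0,-1.5],"twist": 0,"grip": 255},{"xyz": [0,0,-1.5],"twist": 0,"grip": 255},{"xyz": [0,0,-1.2],"twist": 0,"grip": 255},{"xyz": [0,0,-0.8],"twist": 0,"grip": 255},{"xyz": [0,0,-0.4],"twist": 0,"grip": 255},{"xyz": [0,0,-0.4],"twist": 0,"grip": 255},{"xyz": [0,0,0],"twist": 0,"grip": 255},{"xyz": [0,0,0],"twist": 0,"grip": 255}]}}

```text
time: 28.97
ee_pos: [0.4635, -0.0113, 0.1329]
ee_rot: [-90.0, 0.0, -159.5]
force: [-0.5, -0.8, -1.9]
width: 0.274
```

```bash
python3 st.py 4; python3 - <<'E'
from h import *
c=load('pics/last.npz'); crop(c,310,240,110,90,7,'pics/s8.png')
E
```

```text
29.1167 n 4 std [0.0001 0.0001 0.5601 0.0155 0.0012]
eff [ -0.0106 -33.3177  -1.2899 -18.9884  -0.0278  -0.0701  -0.    ]
pos [ 0.4636 -0.0113  0.1331] rot [ -89.9751    0.0592 -159.5081] F [-0.1595 -0.3597 -1.2397] M [0.012  0.0131 0.0199] j7 [ -0.0009 -78.8181] w 0.2740108131390392
```

View pics/s8.png

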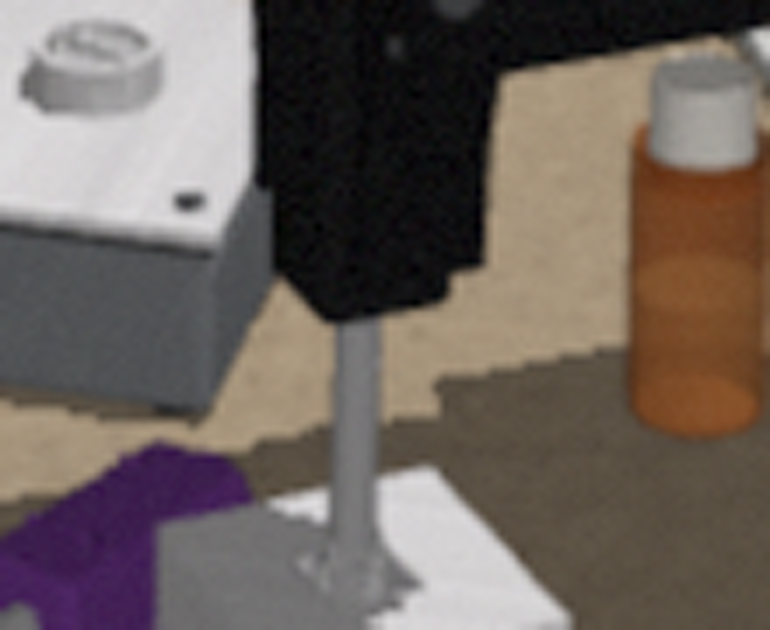

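The blade is in the hole with no contact force. Continue down.

{"method": "move_arm", "body": {"targets": [{"xyz": [-0.06,0,-1],"twist": 0,"grip": 255},{"xyz": [0,0,-1.2],"twist": 0,"grip": 255},{"xyz": [0,0,-1.2],"twist": 0,"grip": 255},{"xyz": [0,0,-0.8],"twist": 0,"grip": 255},{"xyz": [0,0,-0.5],"twist": 0,"grip": 255},{"xyz": [0,0,-0.3],"twist": 0,"grip": 255},{"xyz": [0,0,0],"twist": 0,"grip": 255},{"xyz": [0,0,0],"twist": 0,"grip": 255}]}}

```text
time: 29.83
ee_pos: [0.4628, -0.0113, 0.0828]
ee_rot: [-90.0, 0.0, -159.5]
force: [-0.2, -1.4, -1.7]
width: 0.272
```

```bash
python3 st.py 4
```

```text
29.9833 n 4 std [0.0001 0.0001 0.2181 0.0242 0.001 ]
eff [ -0.012  -35.519   -1.5189 -16.5954  -0.0226  -0.0714   0.0001]
pos [ 0.463  -0.0113  0.083 ] rot [ -89.9783    0.0512 -159.506 ] F [ 0.0458  0.1235 -1.4182] M [-0.0113 -0.0074  0.0107] j7 [ -0.0006 -80.9134] w 0.2723509044105533
```

{"method": "move_arm", "body": {"targets": [{"xyz": [0,0,-0.2],"twist": 0,"grip": 255},{"xyz": [0,0,-0.1],"twist": 0,"grip": 255},{"xyz": [0,0,-0.05],"twist": 0,"grip": 255},{"xyz": [0,0,0],"twist": 0,"grip": 255},{"xyz": [0,0,0],"twist": 0,"grip": 255}]}}

```text
time: 30.45
ee_pos: [0.4626, -0.0114, 0.0795]
ee_rot: [-90.0, 0.0, -159.5]
force: [-1.9, -0.4, 5.3]
width: 0.274
```

```bash
python3 st.py 4
```

```text
30.6 n 4 std [0.     0.     0.3072 0.019  0.0001]
eff [ -0.1065 -33.0792  -1.4287 -15.7741   0.0154  -0.6462   0.0001]
pos [ 0.4627 -0.0114  0.0795] rot [ -89.9833    0.0065 -159.5087] F [-1.7324 -0.3444  5.5446] M [-0.0191  0.4422  0.0172] j7 [  0.     -81.0746] w 0.2736259064736085
```

Seated: the shoulder meets the block at z = 0.0795, the same as at pick-up. Relieve slightly and open.

{"method": "move_arm", "body": {"targets": [{"xyz": [0,0,0.03],"twist": 0,"grip": 255},{"xyz": [0,0,0],"twist": 0,"grip": 255},{"xyz": [0,0,0],"twist": 0,"grip": 150},{"xyz": [0,0,0],"twist": 0,"grip": 130},{"xyz": [0,0,0],"twist": 0,"grip": 100},{"xyz": [0,0,0],"twist": 0,"grip": 80},{"xyz": [0,0,0],"twist": 0,"grip": 60},{"xyz": [0,0,0],"twist": 0,"grip": 40},{"xyz": [0,0,0],"twist": 0,"grip": 40},{"xyz": [0,0,0],"twist": 0,"grip": 40},{"xyz": [0,0,0],"twist": 0,"grip": 40}]}}

```text
time: 31.57
ee_pos: [0.4626, -0.0113, 0.0795]
ee_rot: [-90.0, 0.0, -159.5]
force: [0.2, -0.4, 0.6]
width: 0.819
```

```bash
python3 st.py 2; python3 - <<'E'
from h import *
c=load('pics/last.npz'); crop(c,310,230,120,95,6,'pics/s9.png')
E
```

```text
31.6167 n 2 std [0.     0.     0.1355 0.0064 0.    ]
eff [  0.0011 -35.313   -1.5046 -16.1227  -0.0224  -0.0697   0.0001]
pos [ 0.4626 -0.0113  0.0795] rot [ -89.9955    0.0034 -159.5061] F [ 0.0849 -0.405   0.4638] M [-0.0026 -0.0051  0.0113] j7 [  0.0001 -81.0612] w 0.8233599141697596
```

View pics/s9.png

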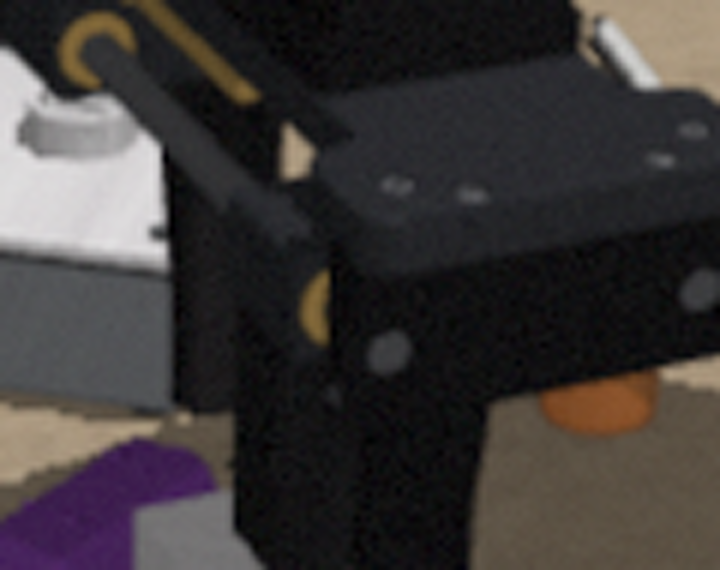

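Open and unloaded. Raise straight up, then look.

{"method": "move_arm", "body": {"targets": [{"xyz": [0,0,0.5],"twist": 0,"grip": 40},{"xyz": [0,0,1.5],"twist": 0,"grip": 40},{"xyz": [0,0,2],"twist": 0,"grip": 40},{"xyz": [0,0,2],"twist": 0,"grip": 40},{"xyz": [0,0,2],"twist": 0,"grip": 40},{"xyz": [0,0,2],"twist": 0,"grip": 40},{"xyz": [0,0,2],"twist": 0,"grip": 40},{"xyz": [0,-2,1],"twist": 0,"grip": 40},{"xyz": [0,-3,0],"twist": 0,"grip": 40},{"xyz": [0,-3,0],"twist": 0,"grip": 40},{"xyz": [0,-3,0],"twist": 0,"grip": 40},{"xyz": [0,-3,0],"twist": 0,"grip": 40},{"xyz": [0,-3,0],"twist": 0,"grip": 40},{"xyz": [0,-3,0],"twist": 0,"grip": 40},{"xyz": [0,-3,0],"twist": 0,"grip": 40},{"xyz": [0,-3,0],"twist": 0,"grip": 40},{"xyz": [0,-3,0],"twist": 0,"grip": 40},{"xyz": [0,-3,0],"twist": 0,"grip": 40},{"xyz": [0,0,0],"twist": 0,"grip": 40},{"xyz": [0,0,0],"twist": 0,"grip": 40}]}}

```text
time: 33.33
ee_pos: [0.4619, -0.333, 0.2094]
ee_rot: [-90.0, -0.0, -159.7]
force: [0.4, 0.1, -0.2]
width: 0.842
```

```bash
python3 st.py 1; python3 - <<'E'
from plant import imaging
from h import *
c=load('pics/last.npz'); cv2.imwrite('pics/s10.png',c['color'][:,:,::-1])
c=imaging.camera('top');cv2.imwrite('pics/t10.png',c['color'][:,:,::-1])
np.savez('pics/top10.npz',**c)
P=allw(c); k=(abs(P[...,0]-.463)<.03)&(abs(P[...,1]+.012)<.03)&(P[...,2]>.12)&(P[...,2]<.2); print(k.sum(),np.percentile(P[k][:,2],[50,95]),P[k].mean(0))
E
```

```text
33.3333 n 1 std [0. 0. 0. 0. 0.]
eff [  1.4863 -40.2554   1.0172 -22.9054   0.1157  -0.0927   0.0323]
pos [ 0.4619 -0.333   0.2094] rot [ -90.0044   -0.016  -159.7162] F [ 0.4209  0.1101 -0.2125] M [ 0.0778 -0.0238  0.0056] j7 [  0.0323 -39.4769] w 0.8424760687602663
159 [0.1273285  0.13177946] [ 0.46251715 -0.01440601  0.12654716]
```

View pics/s10.png

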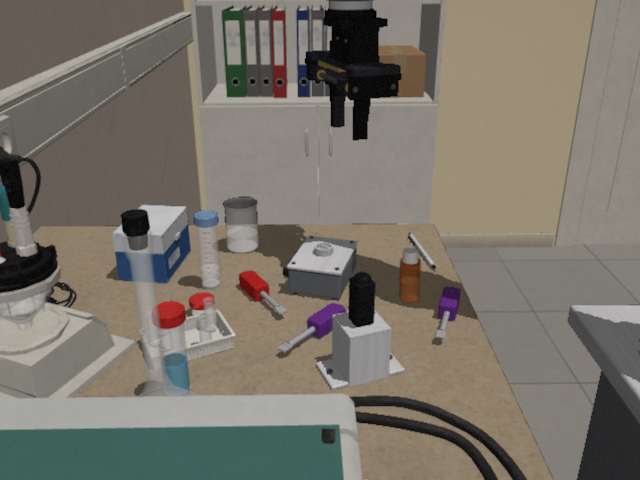

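View pics/t10.png

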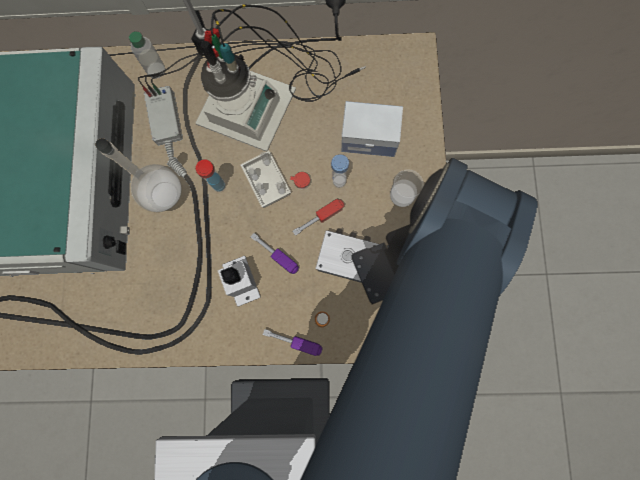

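The driver stands home (handle top at 0.131 m, handle at (362,300) in side and (232,275) in top, as at the start). The bystanders have not moved. Final slot-angle check, then hand in.

```bash
sed "s/topavg/top7/; s/range(-40,41,10)/array([-50,-40,-30])/; s/np.arange(-40,41,10)/np.array([-50,-40,-30])/" fit.py | sed '/np.save/d' > fit2.py; python3 fit2.py | tail -3; python3 -c "
from plant import manip
print(manip.observe()['joint_vel'].round(2)); print(manip.close_job())"
```

```text
[ 0.4785 -0.1725  0.049 ]]
side lens [0.11068259 0.08140171 0.11149727 0.08036954] centre [ 0.50154131 -0.23703597  0.049     ]
box [ 0.50201909 -0.23683156 -0.28934999] deg -16.578532947013937 1031.3817138671875
[-0.84 -0.47 -0.72  0.43  0.07 -0.11  0.06]
the job is handed in; nothing more can be done
NoneTraceback (most recent call last):
  File "fit2.py", line 63, in <module>
    for th in np.radians(np.aarray([-50,-40,-30])):
                         ^^^^^^^^^
    raise AttributeError(f"module {__name__!r} has no attribute {attr!r}")
AttributeError: module 'numpy' has no attribute 'aarray'. Did you mean: 'array'?
```

The screw is tight, the screwdriver is back upright in its stand, and the job was handed in at about 33 s.

**What I did**
- **Finding the slot:** I rested the blade on the head at about 3.8 N, which pushed it down about 1 mm. The clockwise sweep alone did not find the slot, because the top camera was about 1.6 mm off in y. I turned back to the slot's angle and slid about 2 mm sideways, and the blade dropped in; I then lowered it to near the slot floor.
- **Tightening:** I turned clockwise against a steady 0.08 N m until the torque climbed to 0.154 N m and its slope softened past 0.13. That is only slightly past snug, well short of overtightening. I released the torque to zero before lifting out.
- **Returning it:** I lowered the screwdriver into the stand until its shoulder met the block, let go and moved away.

**Last checks**
- **Screwdriver:** it stands where it started, with its knob top at 0.131 m, as expected.
- **Slot angle:** in the depth image the slot moved from about −2° to about −42° (0.69 rad), within the stated range. My final fit of that angle crashed on a typo, so −42° is read off the depth map by eye. Tightness rests mainly on the torque.
- **Surroundings:** the box, stand, bottle, cup and beaker look unmoved.
- **Look-alikes:** the purple and red ones, which stood free, fell over. The red one and one purple one were already falling before the arm first moved; the third fell later. The arm never came near any of them.

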